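Take the analyser's battery out from behind its reagent bottles and put it on charge

ROBOT

A 7-joint arm with a two-finger parallel gripper is mounted at the origin on the work surface. World frame = base frame: x ahead of the robot, y to its left, z up, the work surface at z = 0. Lengths are in m, angles in rad, forces in N, time in s.
With the tool pointing down it reaches from about 0.425 to 0.875 m from the base axis. Payload 4.7 kg.
Tool frame: the origin (TCP) lies at the centre of the arm's flange, where the gripper is bolted on; the fingertips stand arm.tcp_to_tips ahead of it and the grasp point (between the pads) lies 164 mm ahead of it (arm.tcp_to_tips is the distance from the TCP to the fingertips, in m); x points along the fingers, y is the direction in which the jaws open and shut, and the axes are right-handed (so a half turn about x gives the same grasp; the last joint's range is limited). The gripper opens to 87 mm and grips with 3 to 60 N. Pads are 19 mm wide; open, the fingers measure 117 mm over their backs; the gripper's body (75 mm by 190 mm) begins 51 mm behind the grasp point.
Start: joints at [1.233, 0.321, -0.07, 1.45, 0.023, 1.371, -0.057], TCP at [0.224, -0.61, 0.405] pointing down, gripper open.
Joint ranges: [-2.86, 2.86], [-0.3, 2.09], [-1.38, 1.24], [0.06, 2.45], [-1.56, 4.7], [0.09, 2.05], [-2.69, 2.69]. Speed limits (rad/s): [2.57, 2.57, 3.14, 3.14, 3.14, 3.14, 3.14].

INTERFACE

Orientations are given as a unit quaternion [x, y, z, w].
In Python, from station import monitor, eyes, order, arm gives the robot as it stands. The module is installed in compiled form; this text tells all that it offers.
- The arm moves only by the tool step_arm, never from a script. Its arguments are lists of equal length, an entry for each row: "fingers": the opening, from 0 (shut) to 1 (fully open); "xyz": the shift along the tool's x, y, z in m, a list of three; "rot": the turn, a rotation vector about the tool's x, y, z in degrees, a list of three. In form: {"fingers": [fingers, ...], "xyz": [[tx, ty, tz], ...], "rot": [[rx, ry, rz], ...]}. A call has 1 to 12 rows; each row is the pose to reach, as a shift and turn from the pose measured when the call began, along the tool's axes at that moment; what a row does not reach only later rows make up. A row lasts 1/10 s, in which the tool goes at most 50 mm and 8.59 degrees, less where a joint would pass 70% of its speed; a pose out of reach is approached as far as the arm can. A call with a gripper value outside its range is refused whole. The fingers move at their own pace and stop on an object; the grip force is fixed at half the most. Time passes only in rows, so rows that repeat a pose let the fingers close. It gives the time, the measured TCP pose, the force and the opening at its end, in the units of the state.
- monitor.sense(): the state, without advancing time (a new reading comes with each control period).
- eyes.get_image(name): name is "scene" or "top" or "wrist"; returns a dict with "color" (420x560x3 uint8, red, green, blue), "mtx" (3x3 intrinsics, pixels), "extrinsics" (4x4, takes a point from world to camera coordinates); the wrist camera has in their place "hand_eye" (4x4, takes a point from camera to tool coordinates, whose origin is the TCP and whose axes are the tool frame's). Camera axes: x right, y down, z forward; pixel columns grow to the right and rows downward; lengths in m; the calibration is good to about 2 mm. The wrist camera is an equidistant fisheye: a pixel r from the principal point sees the ray r / f radians off the axis. A picture is of the moment at which its call begins: read the wrist's pose just before it. There is no depth.
- order.job_done(): hands the job in, once; it reports no verdict.
The state is a dict: "time_s": time; "qpos": joint angles; "dq": joint speeds; "effort": joint torques, N m; "tcp_pos": TCP position; "ee_rot": TCP orientation; "contact_force": force on the tool from outside, world axes, zero at the start; "wrist_torque": the same for the moment, N m; "width": opening from 0.0 (shut) to 1.0 (fully open).
Only numpy, scipy, OpenCV 4.12 (cv2) and the standard library are available. Lean on these libraries where they do the work, as an engineer would, in place of code of your own. Each camera call takes 0.05 s, during which the arm holds its last target. There are 200 camera calls.

TASK

The analyser's battery has to go on charge: move the three reagent bottles standing in front of its battery bay to the steel tray, draw the battery straight out of the bay by its grip, and seat it fully down in the charger's pocket, grip at the open end. Then put each bottle back in its own well in front of the bay (wide jar in the large round well, slim bottle in the small round well, square bottle in the square well). Keep the bottles upright and do not knock the beaker in the tray about.

Things in the scene. Friction and masses are not known exactly. Their poses are not given: they have to be found in the camera images.
- jar_mid (a point): wide round white jar with a black screw cap, 50 dia x 66 tall (the body's lower 50 is full width, then a cap 44 dia x 16), about 0.11 kg, loose, starts upright in the large round well. Point: its centre, 33 above its underside; z along its axis.
- slim_mid (a point): slim round white bottle with a small black cap, 36 dia x 80 tall (full width up to 56, then a shoulder and a cap 22 dia x 16), about 0.08 kg, loose, starts upright in the small round well. Point: its centre, 40 above its underside; z along its axis.
- square_mid (a point): square white bottle with a small black cap, 42 x 42 x 74 tall (square up to 56, then a cap 26 dia x 18), about 0.12 kg, loose, starts upright in the square well. Point: its centre, 37 above its underside; x and y are square to its sides.
- well_jar_floor (a point): large round well, 66 dia x 4 deep, in an 80 x 80 grey insert (fixed) on the analyser's apron, whose top is 11 above the bench. Point: centre of the well's floor; -x points straight away from the analyser's front. The inserts change places between runs: two side by side, centres 75 before the front face and 41 either side of the battery's line, one on that line 157 before the face.
- well_slim_floor (a point): small round well, 52 dia x 4 deep, in a like insert. Point: centre of the well's floor; axes as for the large round well. The bay behind the wells is a slot 54 wide x 43 high x 116 deep; the analyser's deck over it is 61 high and 150 deep, with a 165 high tower (190 with the books on it) behind.
- well_square_floor (a point): square well, 58 x 58 x 4 deep, in a like insert, sides along x and y. Point: centre of the well's floor; axes as for the large round well.
- battery_mid (a point): dark grey battery, 0.32 kg, loose. Case 110 (x) x 50 (y) x 40 (z); at its -x end a grip block 24 wide (y) x 30 tall at mid height reaches 38 past the case. Point: centre of the case; the grip's middle lies 74 from it along -x. At the start it lies level in the bay, floor 12 above the bench, the grip and about 2 of the case outside. Slides out along its -x under 5 N; clear after 112.
- charger_seat (a point): light grey charger (fixed): open-topped pocket 122 (x) x 62 (y), floor 6 above the bench, guide walls 22 high at its corners only (long sides open for 74 in the middle, for fingers). Its -x end is open 38 wide in the middle for the battery's grip; at +x a 50 high contact block starts 61 from the point. Point: where the centre of the case belongs, its x along this x.
- tray_floor (a point): steel instrument tray on the bench (fixed), 270 (x) x 175 (y), rim 16 high and 3 thick, floor 3 thick. Point: centre of the floor's upper side; x along its long side, y across it. The beaker stands in its +y half.
- beaker_mid (a point): small glass beaker, 42 dia x 55 tall, loose, a bystander standing in the tray's +y half. Point: its centre, half-way up.

How it is judged:
By the outcome, as a careful person would: the job done as asked, in the order asked, and still so for the second after the job is handed in, with the robot touching nothing.
It also fails if it takes over 147 s, if anything falls off the work surface, if the arm or the gripper's body presses on something with over 40 N, if the wrist force passes 120 N, or if a joint passes its speed limit or range.

## Working session

There is one attempt and no reset: what is moved stays moved. The work goes in short steps, Python scripts to look and compute and a tool call to move; the robot and the scene stay as the last step left them, time stands still between calls to the robot, and variables do not carry over. Pictures are saved under pics/ and viewed, about 12 in all and at most 16, crops included, and the job is handed in when it is done.

Besides the shell and the picture viewer there is one more tool, called in YAML: its name, and indented under it one key for each argument. step_arm: Moves the arm, as the interface text tells. Its arguments: {"type":"object","properties":{"fingers":{"type":"array","items":{"type":"number"}},"xyz":{"type":"array","items":{"type":"array","items":{"type":"number"}}},"rot":{"type":"array","items":{"type":"array","items":{"type":"number"}}}},"required":["fingers","xyz","rot"]}

```bash
mkdir -p pics; ls; python3 - <<'E'
from station import monitor, eyes, order, arm
import cv2,numpy as np
np.set_printoptions(precision=4,suppress=True)
print(arm.tcp_to_tips, monitor.sense())
for n in ("scene","top","wrist"):
    d=eyes.get_image(n); cv2.imwrite(f"pics/{n}0.png",d["color"][:,:,::-1]); print(n,[ (k,v) for k,v in d.items() if k!="color"])
E
```

```text
pics
0.1822 {'time_s': 0.0, 'qpos': array([ 1.2331,  0.3218, -0.0701,  1.4517,  0.0226,  1.3708, -0.0569]), 'dq': array([-0.0009, -0.0012, -0.0018, -0.    ,  0.0014,  0.0011, -0.0001]), 'effort': array([ -0.0004, -49.13  ,  -0.404 , -31.2531,  -0.0639,   0.0439,
         0.0002]), 'tcp_pos': array([ 0.2239, -0.61  ,  0.4037]), 'ee_rot': array([-0.6961, -0.1244,  0.6963, -0.1231]), 'contact_force': array([ 0.2948, -0.2241,  0.2015]), 'wrist_torque': array([ 0.0361,  0.0048, -0.0225]), 'width': 0.9971408277768815}
scene [('mtx', array([[448.9159,   0.    , 284.32  ],
       [  0.    , 448.9159, 193.2615],
       [  0.    ,   0.    ,   1.    ]])), ('extrinsics', array([[-0.3998,  0.9165,  0.0104,  0.1832],
       [ 0.6501,  0.2915, -0.7017, -0.3031],
       [-0.6462, -0.2738, -0.7124,  1.3341],
       [ 0.    ,  0.    ,  0.    ,  1.    ]]))]
top [('mtx', array([[487.4756,   0.    , 274.5624],
       [  0.    , 487.4756, 216.6244],
       [  0.    ,   0.    ,   1.    ]])), ('extrinsics', array([[-0.007 , -0.9999, -0.0115,  0.0497],
       [-0.9983,  0.0077, -0.0586,  0.5603],
       [ 0.0587,  0.0111, -0.9982,  1.1274],
       [ 0.    ,  0.    ,  0.    ,  1.    ]]))]
wrist [('mtx', array([[325.1923,   0.    , 280.9889],
       [  0.    , 325.1923, 204.682 ],
       [  0.    ,   0.    ,   1.    ]])), ('hand_eye', array([[ 0.0003, -0.2795,  0.9601,  0.0188],
       [ 1.    ,  0.0007, -0.0001,  0.    ],
       [-0.0006,  0.9601,  0.2795, -0.0772],
       [ 0.    ,  0.    ,  0.    ,  1.    ]]))]
```

```bash
python3 - <<'E'
import cv2
a=cv2.imread("pics/top0.png")
cv2.imwrite("pics/top0b.png",cv2.resize(a,(800,600),interpolation=cv2.INTER_CUBIC))
a=cv2.imread("pics/scene0.png")
cv2.imwrite("pics/scene0b.png",cv2.resize(a,(800,600),interpolation=cv2.INTER_CUBIC))
E
```

```text
(no output)
```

View pics/top0b.png

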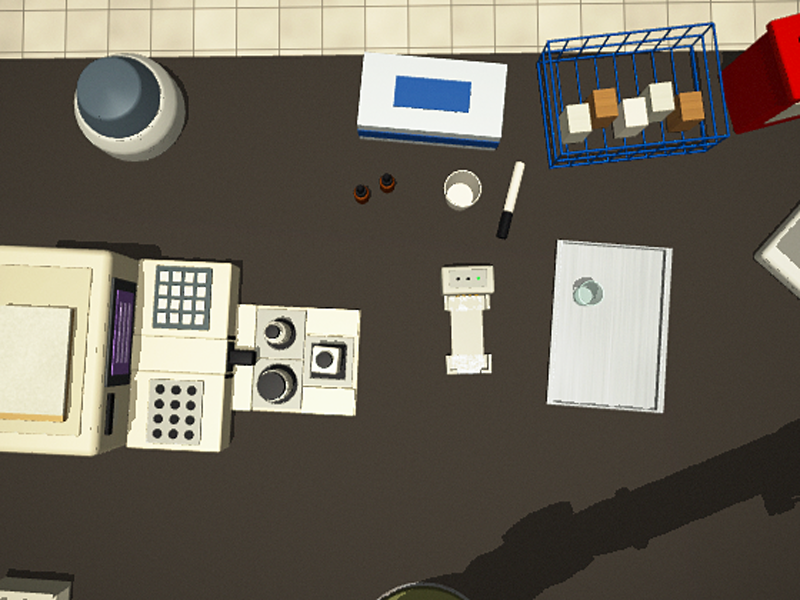

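View pics/scene0b.png

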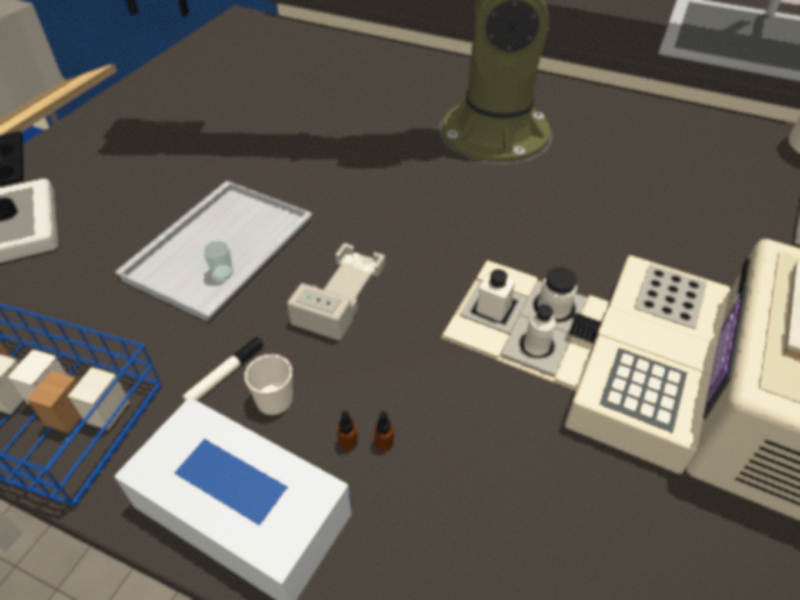

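The top view shows world +x up and +y left. The analyser is at left, with the slim bottle at (275,332), the jar at (277,383), the square bottle at (325,360) and the grip at (242,357). The charger is at about (467,320) with its contact block at the top, and the tray is at (610,325) with the beaker at (587,291). I'll take enlarged crops next for measuring.

```bash
cat > h.py <<'E'
from station import monitor, eyes, order, arm
import cv2,numpy as np
from scipy.spatial.transform import Rotation as R
np.set_printoptions(precision=4,suppress=True)
CAM={"scene":(np.array([[448.9159,0,284.32],[0,448.9159,193.2615],[0,0,1]]),np.array([[-0.3998,0.9165,0.0104,0.1832],[0.6501,0.2915,-0.7017,-0.3031],[-0.6462,-0.2738,-0.7124,1.3341]])),
"top":(np.array([[487.4756,0,274.5624],[0,487.4756,216.6244],[0,0,1]]),np.array([[-0.007,-0.9999,-0.0115,0.0497],[-0.9983,0.0077,-0.0586,0.5603],[0.0587,0.0111,-0.9982,1.1274]]))}
def ray(n,uv):
    K,E=CAM[n]; d=E[:,:3].T@np.linalg.solve(K,[uv[0],uv[1],1]); return -E[:,:3].T@E[:,3], d/np.linalg.norm(d)
def atz(r,z): o,d=r; return o+d*(z-o[2])/d[2]
def tri(rs):
    A=0;b=0
    for o,d in rs:
        P=np.eye(3)-np.outer(d,d); A=A+P; b=b+P@o
    p=np.linalg.solve(A,b); return p,[np.linalg.norm((np.eye(3)-np.outer(d,d))@(p-o)) for o,d in rs]
def proj(n,p):
    K,E=CAM[n]; c=E[:,:3]@p+E[:,3]; return (K@c)[:2]/c[2]
HE=np.array([[0.0003,-0.2795,0.9601,0.0188],[1,0.0007,-0.0001,0],[-0.0006,0.9601,0.2795,-0.0772]])
def wray(uv,pos,q):
    v=np.array([uv[0]-280.9889,uv[1]-204.682]); r=np.linalg.norm(v); t=r/325.1923
    d=np.array([*(v/max(r,1e-9)*np.sin(t)),np.cos(t)]); M=R.from_quat(q).as_matrix()
    return pos+M@HE[:,3], M@HE[:,:3]@d
def wproj(p,pos,q):
    M=R.from_quat(q).as_matrix(); c=HE[:,:3].T@(M.T@(p-pos)-HE[:,3]); s=np.hypot(c[0],c[1]); t=np.arctan2(s,c[2])
    return np.array([280.9889,204.682])+c[:2]/s*t*325.1923
def snap(n,f,box=None,k=1):
    s=monitor.sense(); im=eyes.get_image(n)["color"][:,:,::-1]; crop(im,f,box,k); return s
def crop(im,f,box,k):
    if box: im=im[box[1]:box[3],box[0]:box[2]]
    cv2.imwrite("pics/"+f,cv2.resize(im,None,fx=k,fy=k,interpolation=cv2.INTER_CUBIC))
def to_tool(s,p,Rt=None):
    "shift in tool axes (and rotvec deg) bringing TCP to p with matrix Rt"
    M=R.from_quat(s["ee_rot"]); 
    return M.inv().apply(np.array(p)-s["tcp_pos"]), (M.inv()*R.from_matrix(Rt)).as_rotvec(degrees=True) if Rt is not None else None
E
python3 - <<'E'
from h import *
crop(cv2.imread("pics/top0.png"),"c1.png",(155,180,355,310),4)
crop(cv2.imread("pics/scene0.png"),"c2.png",(195,160,435,290),3.33)
E
```

```text
(no output)
```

View pics/c1.png

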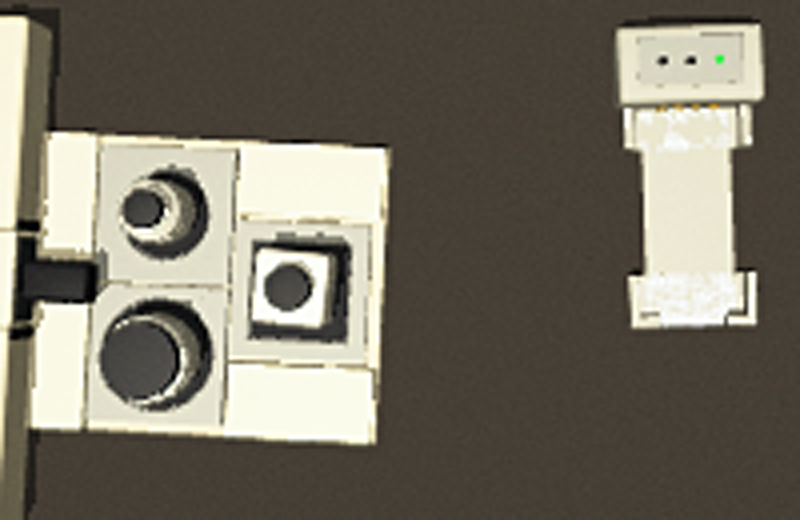

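View pics/c2.png

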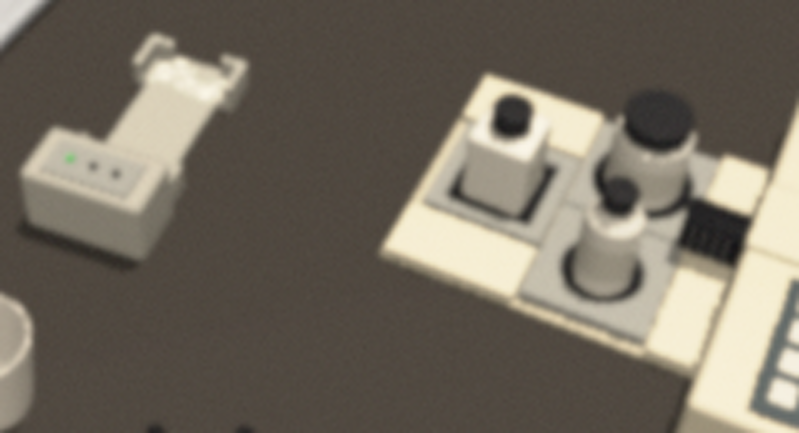

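```bash
python3 - <<'E'
from h import *
C1=lambda x,y:(155+(x+.5)/4-.5,180+(y+.5)/4-.5)
C2=lambda x,y:(195+(x+.5)/3.33-.5,160+(y+.5)/3.33-.5)
W=lambda x,y:((x+.5)*.7-.5,(y+.5)*.7-.5)
for n,a,b in [("slim cap .091?",(141,210),(622,186)),("jar cap",(140,359),(659,117)),("sq cap",(289,287),(513,111)),("apron TR corner",(390,148),(385,252)),
 ("insert mid corner",(233,286),(549,243)),("grip tip top lo",(97,262),(684,232)),("chg block NW",(616,28),(137,190)),("chg block SE",(762,104),(66,130)),("chg block SW",(618,103),(170,158))]:
    p,e=tri([ray("top",C1(*a)),ray("scene",C2(*b))]); print(n,p,"miss",np.round(e,4))
print("inserts z=.011")
for n,l in [("slim",[(100,145),(239,150),(232,286),(94,283)]),("jar",[(94,283),(232,288),(225,425),(88,421)]),("sq",[(237,220),(371,224),(366,362),(230,357)])]:
    q=np.array([atz(ray("top",C1(*u)),.011)[:2] for u in l]); print(n,q.mean(0),np.linalg.norm(q-np.roll(q,1,0),axis=1))
for z,l in [(.011,[(390,148),(375,443)]),(.047,[(22,277),(98,281)]),(.050,[(616,28),(763,26),(762,104),(618,103)]),(.025,[(630,328),(757,325)]),(.0,[(642,150),(642,272),(733,150),(733,272)])]:
    print(z,[atz(ray("top",C1(*u)),z)[:2] for u in l])
q=np.array([atz(ray("top",W(*u)),.016)[:2] for u in [(557,240),(672,247),(661,412),(547,404)]]); print("tray",q,q.mean(0),np.linalg.norm(q-np.roll(q,1,0),axis=1))
print("beaker base",atz(ray("top",W(592,297)),.005),"top",atz(ray("top",W(585,289)),.058))
E
```

```text
slim cap .091? [0.5236 0.232  0.0881] miss [0.0006 0.0006]
jar cap [0.441  0.2362 0.0702] miss [0.0012 0.0012]
sq cap [0.4804 0.1524 0.0772] miss [0.0013 0.0013]
apron TR corner [0.561  0.1013 0.0043] miss [0.0025 0.0025]
insert mid corner [ 0.4812  0.1943 -0.0293] miss [0.0026 0.0026]
grip tip top lo [0.4947 0.2699 0.0336] miss [0.0031 0.0031]
chg block NW [ 0.625  -0.0326  0.0671] miss [0.0005 0.0005]
chg block SE [ 0.5815 -0.1134  0.0435] miss [0.0036 0.0036]
chg block SW [ 0.5834 -0.0333  0.0539] miss [0.0002 0.0002]
inserts z=.011
slim [0.5224 0.2308] [0.0814 0.0824 0.0802 0.0814]
jar [0.4412 0.2344] [0.0808 0.0814 0.0801 0.0805]
sq [0.4778 0.1513] [0.0804 0.0791 0.0809 0.0799]
0.011 [array([0.5614, 0.0986]), array([0.3886, 0.1081])]
0.047 [array([0.4872, 0.3069]), array([0.4846, 0.2634])]
0.05 [array([ 0.6268, -0.0331]), array([ 0.6272, -0.117 ]), array([ 0.5826, -0.1157]), array([ 0.5838, -0.0338])]
0.025 [array([ 0.4551, -0.0408]), array([ 0.4564, -0.1142])]
0.0 [array([ 0.5597, -0.0507]), array([ 0.4873, -0.0499]), array([ 0.5593, -0.1048]), array([ 0.4869, -0.1037])]
tray [[ 0.6737 -0.2266]
 [ 0.6605 -0.415 ]
 [ 0.391  -0.3891]
 [ 0.4051 -0.2048]] [ 0.5326 -0.3089] [0.2696 0.1889 0.2707 0.1848]
beaker base [ 0.5799 -0.2849  0.005 ] top [ 0.5887 -0.2596  0.058 ]
```

```bash
python3 - <<'E'
from h import *
s=monitor.sense(); M=R.from_quat(s["ee_rot"]).as_matrix(); print(M)
E
```

```text
[[-0.0006  0.3446 -0.9388]
 [ 0.0013 -0.9388 -0.3446]
 [-1.     -0.0015  0.0001]]
```

View pics/wrist0.png

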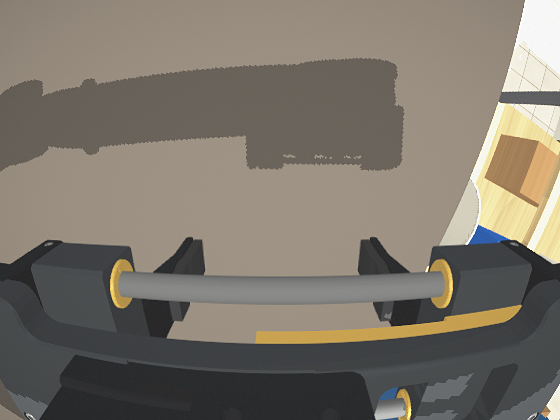

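The wrist view shows the open fingers at about x 190 and 370, over bare bench. Now I'll plan the move to above the square bottle.

```bash
cat >> h.py <<'E'
def Rt(a):
    a=np.radians(a); y=np.array([np.cos(a),np.sin(a),0]); x=np.array([0,0,-1.]); return np.array([x,y,np.cross(x,y)]).T
def plan(*ts):
    "ts: (gx,gy,gz,yaw deg) of the grasp point"
    s=monitor.sense(); print("t",round(s["time_s"],2),"tcp",s["tcp_pos"],"yaw",np.round(yaw(s),2),"F",s["contact_force"],"w",round(s["width"]*87,1))
    for t in ts:
        d,r=to_tool(s,np.array(t[:3])+[0,0,.164],Rt(t[3])); print(np.round(d,4),np.round(r,1))
def yaw(s):
    M=R.from_quat(s["ee_rot"]).as_matrix(); return np.degrees(np.arctan2(M[1,1],M[0,1]))
E
python3 -c "
from h import *
plan((.5,-.22,.2,-35),(.48,.152,.15,-3))"
```

```text
t 0.15 tcp [ 0.2239 -0.6101  0.4039] yaw -69.84 F [-0.7263 -0.7189  0.0923] w 87.3
[ 0.0403 -0.271  -0.3936] [-34.8  -0.    0.1]
[ 0.0908 -0.627  -0.503 ] [-66.8  -0.    0.1]
```

step_arm:
  fingers: [1,1,1,1,1,1,1,1,1,1,1,1]
  xyz:
    - [0.04,-0.271,-0.394]
    - [0.04,-0.271,-0.394]
    - [0.04,-0.271,-0.394]
    - [0.04,-0.271,-0.394]
    - [0.04,-0.271,-0.394]
    - [0.04,-0.271,-0.394]
    - [0.04,-0.271,-0.394]
    - [0.04,-0.271,-0.394]
    - [0.04,-0.271,-0.394]
    - [0.09,-0.627,-0.503]
    - [0.09,-0.627,-0.503]
    - [0.09,-0.627,-0.503]
  rot:
    - [-35,0,0]
    - [-35,0,0]
    - [-35,0,0]
    - [-35,0,0]
    - [-35,0,0]
    - [-35,0,0]
    - [-35,0,0]
    - [-35,0,0]
    - [-35,0,0]
    - [-67,0,0]
    - [-67,0,0]
    - [-67,0,0]

```text
time_s: 1.35
tcp_pos: [0.4816, -0.0934, 0.3468]
ee_rot: [0.537, 0.461, -0.536, 0.46]
contact_force: [1.0, 0.2, 0.3]
width: 0.997
```

```bash
python3 -c "
from h import *
plan((.48,.152,.15,-3))"
```

```text
t 1.35 tcp [ 0.4816 -0.0934  0.3468] yaw -8.7 F [0.9797 0.1531 0.2613] w 86.7
[ 0.0332 -0.0387 -0.2423] [-5.7 -0.1  0.1]
```

step_arm:
  fingers: [1,1,1,1,1,1,1]
  xyz:
    - [0.033,-0.039,-0.242]
    - [0.033,-0.039,-0.242]
    - [0.033,-0.039,-0.242]
    - [0.033,-0.039,-0.242]
    - [0.033,-0.039,-0.242]
    - [0.033,-0.039,-0.242]
    - [0.033,-0.039,-0.242]
  rot:
    - [-5.7,0,0]
    - [-5.7,0,0]
    - [-5.7,0,0]
    - [-5.7,0,0]
    - [-5.7,0,0]
    - [-5.7,0,0]
    - [-5.7,0,0]

```text
time_s: 2.05
tcp_pos: [0.4791, 0.1529, 0.3138]
ee_rot: [-0.512, -0.488, 0.512, -0.487]
contact_force: [0.8, -0.2, 0.3]
width: 0.998
```

```bash
python3 -c "
from h import *
plan((.48,.152,.046,-3))
s=snap('wrist','w1.png',None,1.4); print(s['tcp_pos'],s['ee_rot'])"
```

```text
t 2.05 tcp [0.4791 0.1529 0.3138] yaw -2.79 F [ 0.7645 -0.1721  0.3078] w 86.9
[0.1038 0.0011 0.001 ] [ 0.2 -0.1  0.1]
[0.4791 0.1529 0.3138] [-0.5119 -0.4884  0.5121 -0.4869]
```

View pics/w1.png

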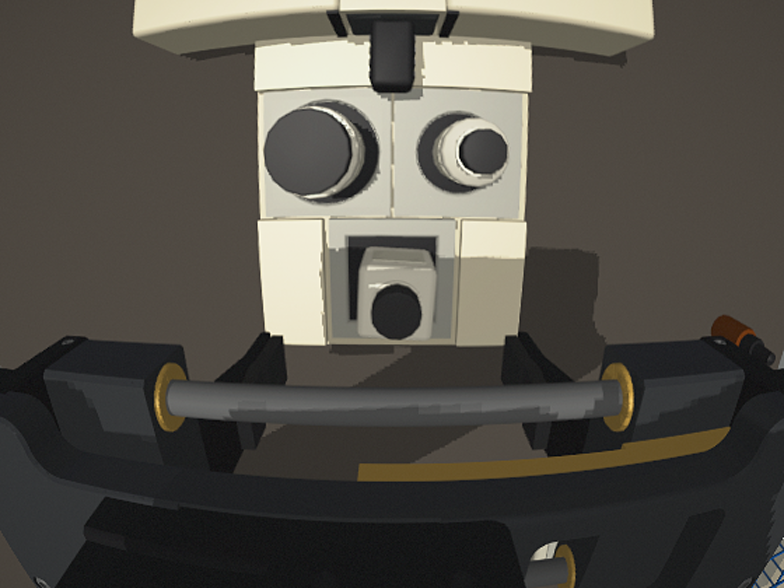

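The wrist view shows jar cap (309,152), slim cap (484,151), square cap (397,312), and grip tip between x 371 and 414 at y 90. Everything is clear and the view is square to the analyser.

```bash
python3 - <<'E'
from h import *
pos=np.array([0.4791,0.1529,0.3138]);q=np.array([-0.5119,-0.4884,0.5121,-0.4869])
S=lambda x,y:((x+.5)/1.4-.5,(y+.5)/1.4-.5)
C1=lambda x,y:(155+(x+.5)/4-.5,180+(y+.5)/4-.5)
for n,z,p,a in [("jar",.073,(309,152),(140,359)),("slim",.087,(484,151),(141,210)),("sq",.081,(397,312),(289,287))]:
    print(n,atz(wray(S(*p),pos,q),z),"tri",tri([wray(S(*p),pos,q),ray("top",C1(*a))]))
for n,z,p in [("gripL",.047,(371,88)),("gripR",.047,(414,88)),("jarsl join front",.011,(392,218)),("join back",.011,(393,94)),("sqins L",.011,(329,220)),("R",.011,(456,220)),
  ("jar ins L",.011,(258,92)),("jar ins L f",.011,(261,218)),("slim R",.011,(527,92)),("slim R f",.011,(525,218)),("sq FL",.011,(330,345)),("sq FR",.011,(455,344))]:
    print(n,atz(wray(S(*p),pos,q),z)[:2])
E
```

```text
jar [0.4415 0.2359 0.073 ] tri (array([0.4409, 0.2356, 0.0687]), [np.float64(0.0004447466133428949), np.float64(0.0004447466133427958)])
slim [0.5238 0.2322 0.087 ] tri (array([0.5239, 0.232 , 0.0857]), [np.float64(0.00024293873230590892), np.float64(0.00024293873230600766)])
sq [0.4805 0.1549 0.081 ] tri (array([0.4806, 0.1517, 0.072 ]), [np.float64(0.00017802409792650698), np.float64(0.00017802409792659404)])
gripL [0.4721 0.2693]
gripR [0.4951 0.2682]
jarsl join front [0.4795 0.1927]
join back [0.4838 0.2705]
sqins L [0.4396 0.1936]
R [0.5198 0.1898]
jar ins L [0.3991 0.2795]
jar ins L f [0.3951 0.198 ]
slim R [0.5682 0.2712]
slim R f [0.5651 0.1899]
sq FL [0.4329 0.1085]
sq FR [0.5182 0.1052]
```

step_arm:
  fingers: [1,1,1,1,0,0,0,0,0,0]
  xyz:
    - [0.05,0.001,0]
    - [0.09,0.001,0]
    - [0.104,0.001,0]
    - [0.104,0.001,0]
    - [0.104,0.001,0]
    - [0.104,0.001,0]
    - [0.104,0.001,0]
    - [0.104,0.001,0]
    - [0.104,0.001,0]
    - [0.104,0.001,0]
  rot:
    - [0,0,0]
    - [0,0,0]
    - [0,0,0]
    - [0,0,0]
    - [0,0,0]
    - [0,0,0]
    - [0,0,0]
    - [0,0,0]
    - [0,0,0]
    - [0,0,0]

```text
time_s: 3.1
tcp_pos: [0.4805, 0.1514, 0.2101]
ee_rot: [-0.513, -0.487, 0.513, -0.486]
contact_force: [-0.1, 0.4, -0.1]
width: 0.537
```

```bash
python3 -c "
from h import *
plan((.48,.15,.14,-3),(.55,-.1,.14,-4),(.61,-.356,.14,-5))"
```

```text
t 3.1 tcp [0.4805 0.1514 0.2101] yaw -2.97 F [-0.1056  0.393  -0.1319] w 46.7
[-0.0939 -0.0005  0.0013] [ 0.  -0.   0.1]
[-0.0941  0.0823  0.2474] [ 1.  -0.   0.1]
[-0.0943  0.1555  0.4999] [ 2.  -0.   0.1]
```

step_arm:
  fingers: [0,0,0,0,0,0,0,0,0,0,0,0]
  xyz:
    - [0,0,0]
    - [0,0,0]
    - [0,0,0]
    - [-0.03,0,0]
    - [-0.07,0,0]
    - [-0.094,0,0.0]
    - [-0.094,0.02,0.04]
    - [-0.094,0.03,0.09]
    - [-0.094,0.045,0.14]
    - [-0.094,0.062,0.19]
    - [-0.094,0.078,0.24]
    - [-0.094,0.094,0.29]
  rot:
    - [0,0,0]
    - [0,0,0]
    - [0,0,0]
    - [0,0,0]
    - [0,0,0]
    - [0,0,0]
    - [0,0,0]
    - [0,0,0]
    - [1,0,0]
    - [1,0,0]
    - [2,0,0]
    - [2,0,0]

```text
time_s: 4.3
tcp_pos: [0.5566, -0.1345, 0.3036]
ee_rot: [-0.521, -0.478, 0.522, -0.477]
contact_force: [0.1, 0.4, -1.3]
width: 0.484
```

```bash
python3 -c "
from h import *
plan((.61,-.356,.14,-5),(.61,-.356,.044,-5))"
```

```text
t 4.3 tcp [ 0.5566 -0.1345  0.3036] yaw -4.99 F [ 0.1385  0.3749 -1.2793] w 42.1
[-0.0006  0.0724  0.216 ] [ 0.  -0.   0.1]
[0.0954 0.0726 0.216 ] [ 0.  -0.   0.1]
```

step_arm:
  fingers: [0,0,0,0,0,0,0,0,0,0,0]
  xyz:
    - [0,0.015,0.045]
    - [0,0.03,0.09]
    - [0,0.045,0.135]
    - [0,0.06,0.18]
    - [0,0.072,0.216]
    - [0,0.072,0.216]
    - [0.03,0.072,0.216]
    - [0.06,0.072,0.216]
    - [0.085,0.072,0.216]
    - [0.094,0.072,0.216]
    - [0.094,0.072,0.216]
  rot:
    - [0,0,0]
    - [0,0,0]
    - [0,0,0]
    - [0,0,0]
    - [0,0,0]
    - [0,0,0]
    - [0,0,0]
    - [0,0,0]
    - [0,0,0]
    - [0,0,0]
    - [0,0,0]

```text
time_s: 5.4
tcp_pos: [0.609, -0.3553, 0.2083]
ee_rot: [-0.521, -0.479, 0.522, -0.476]
contact_force: [0.1, -0.4, -1.2]
width: 0.482
```

```bash
python3 -c "
from h import *
plan((.61,-.356,.042,-5))"
```

```text
t 5.4 tcp [ 0.609  -0.3553  0.2083] yaw -4.97 F [ 0.1105 -0.4037 -1.2008] w 41.9
[0.0023 0.001  0.0006] [ 0.  -0.1  0.2]
```

step_arm:
  fingers: [0,0,0.75,0.75,0.75,0.75,0.75,0.75,0.75,0.75,0.75,0.75]
  xyz:
    - [0.002,0,0]
    - [0.002,0,0]
    - [0.002,0,0]
    - [0.001,0,0]
    - [0.0,0,0]
    - [-0.02,0,0]
    - [-0.06,0,0]
    - [-0.1,0,0]
    - [-0.11,-0.01,-0.04]
    - [-0.11,-0.022,-0.09]
    - [-0.11,-0.034,-0.14]
    - [-0.11,-0.045,-0.19]
  rot:
    - [0,0,0]
    - [0,0,0]
    - [0,0,0]
    - [0,0,0]
    - [0,0,0]
    - [0,0,0]
    - [0,0,0]
    - [0,0,0]
    - [0,0,0]
    - [0,0,0]
    - [0,0,0]
    - [0,0,0]

```text
time_s: 6.6
tcp_pos: [0.5811, -0.1646, 0.3196]
ee_rot: [-0.521, -0.479, 0.522, -0.477]
contact_force: [1.8, 0.5, 0.3]
width: 0.752
```

```bash
python3 -c "
from h import *
plan((.5238,.2322,.15,-3),(.5238,.2322,.048,-3))
snap('top','t1.png',(300,150,500,300),4)"
```

```text
t 6.6 tcp [ 0.5811 -0.1646  0.3196] yaw -5.0 F [1.7739 0.4672 0.2694] w 65.4
[ 0.0063 -0.0917 -0.3902] [-2.  -0.1  0.1]
[ 0.1083 -0.0915 -0.3901] [-2.  -0.1  0.1]
```

View pics/t1.png

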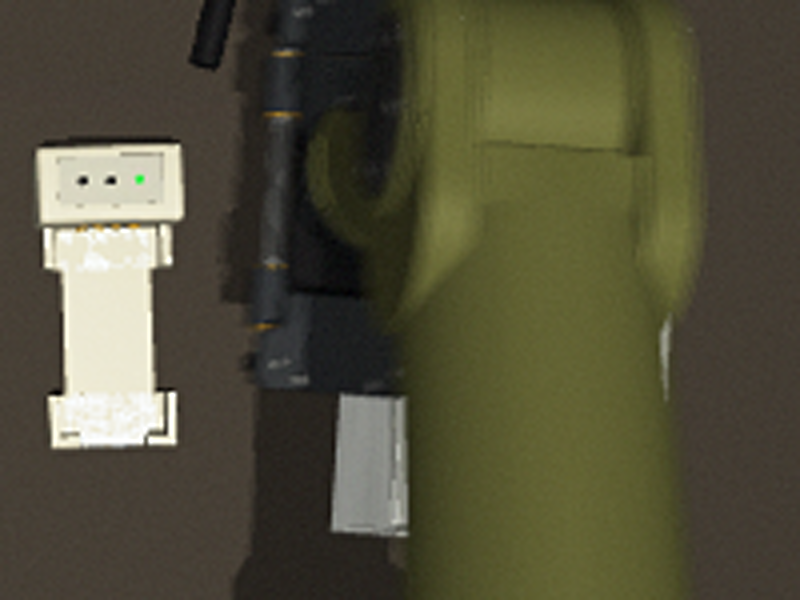

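The arm hides the tray in this view, so I'll check it from afar later. On to the slim bottle.

step_arm:
  fingers: [0.75,0.75,0.75,0.75,0.75,0.75,0.75,0.75,0.75,0.75]
  xyz:
    - [0,-0.011,-0.048]
    - [0,-0.022,-0.096]
    - [0,-0.034,-0.144]
    - [0,-0.045,-0.192]
    - [0.006,-0.056,-0.24]
    - [0.006,-0.068,-0.288]
    - [0.006,-0.079,-0.336]
    - [0.006,-0.092,-0.39]
    - [0.006,-0.092,-0.39]
    - [0.006,-0.092,-0.39]
  rot:
    - [0,0,0]
    - [0,0,0]
    - [0,0,0]
    - [0,0,0]
    - [-2,0,0]
    - [-2,0,0]
    - [-2,0,0]
    - [-2,0,0]
    - [-2,0,0]
    - [-2,0,0]

```text
time_s: 7.65
tcp_pos: [0.5174, 0.2457, 0.318]
ee_rot: [0.51, 0.494, -0.507, 0.488]
contact_force: [-0.5, 0.1, -0.9]
width: 0.749
```

```bash
python3 -c "
from h import *
plan((.5238,.2322,.048,-3))
snap('top','t2.png',(340,150,500,310),3)"
```

```text
t 7.65 tcp [0.5174 0.2457 0.318 ] yaw -1.96 F [-0.4851  0.1436 -0.9219] w 65.2
[0.1059 0.0072 0.0143] [ 1.  -0.5  0.2]
```

View pics/t2.png

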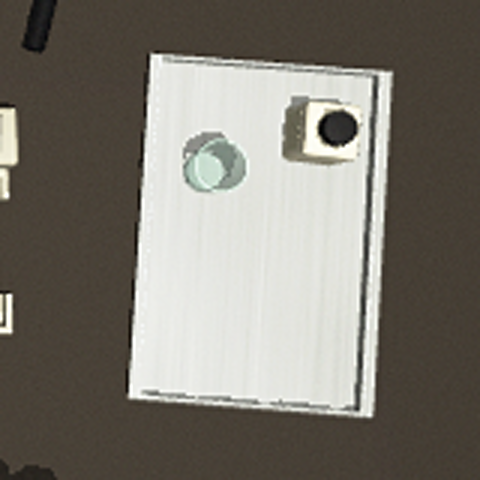

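The square bottle stands upright in the tray at (335,128) in the crop, and the beaker is unmoved at (212,165). Now I'll descend on the slim bottle.

step_arm:
  fingers: [0.75,0.75,0.75,0.75,0.75,0,0,0,0,0,0,0]
  xyz:
    - [0.01,0.007,0.014]
    - [0.03,0.007,0.014]
    - [0.07,0.007,0.014]
    - [0.1,0.007,0.014]
    - [0.106,0.007,0.014]
    - [0.106,0.007,0.014]
    - [0.106,0.007,0.014]
    - [0.106,0.007,0.014]
    - [0.106,0.007,0.014]
    - [0.106,0.007,0.014]
    - [0.106,0.007,0.014]
    - [0.106,0.007,0.014]
  rot:
    - [-1,0,0]
    - [-1,0,0]
    - [-1,0,0]
    - [-1,0,0]
    - [-1,0,0]
    - [-1,0,0]
    - [-1,0,0]
    - [-1,0,0]
    - [-1,0,0]
    - [-1,0,0]
    - [-1,0,0]
    - [-1,0,0]

```text
time_s: 8.9
tcp_pos: [0.525, 0.2299, 0.2126]
ee_rot: [0.507, 0.497, -0.504, 0.493]
contact_force: [-1.0, -1.0, 6.2]
width: 0.404
```

```bash
python3 -c "
from h import *
plan((.5238,.2322,.15,-3),(.53,-.347,.15,-5),(.53,-.347,.044,-5))"
```

```text
t 8.9 tcp [0.525  0.2299 0.2126] yaw -1.17 F [-1.007  -0.9637  6.2347] w 35.1
[-0.1014 -0.0014 -0.003 ] [ 1.8 -0.4  0.1]
[-0.1058  0.0166  0.5759] [ 3.8 -0.4  0.1]
[0.0001 0.0168 0.5767] [ 3.8 -0.4  0.1]
```

step_arm:
  fingers: [0,0,0,0,0,0,0,0,0,0,0,0]
  xyz:
    - [-0.02,0,0]
    - [-0.05,0,0]
    - [-0.09,0,0]
    - [-0.105,0,0.03]
    - [-0.105,0,0.075]
    - [-0.105,0.002,0.12]
    - [-0.105,0.004,0.17]
    - [-0.105,0.006,0.22]
    - [-0.105,0.008,0.27]
    - [-0.105,0.01,0.32]
    - [-0.105,0.012,0.37]
    - [-0.105,0.014,0.42]
  rot:
    - [0,0,0]
    - [0,0,0]
    - [0,0,0]
    - [0,0,0]
    - [1,0,0]
    - [2,0,0]
    - [3,0,0]
    - [4,0,0]
    - [4,0,0]
    - [4,0,0]
    - [4,0,0]
    - [4,0,0]

```text
time_s: 10.1
tcp_pos: [0.5301, -0.1928, 0.3143]
ee_rot: [0.523, 0.479, -0.521, 0.475]
contact_force: [1.5, -0.4, -0.8]
width: 0.402
```

```bash
python3 -c "
from h import *
plan((.53,-.347,.15,-5),(.53,-.347,.0455,-5))"
```

```text
t 10.1 tcp [ 0.5301 -0.1928  0.3143] yaw -5.16 F [ 1.5119 -0.3592 -0.8306] w 35.0
[-0.0008  0.0138  0.1536] [-0.2 -0.4  0.1]
[0.1037 0.014  0.1544] [-0.2 -0.4  0.1]
```

step_arm:
  fingers: [0,0,0,0,0,0,0,0,0,0,0,0]
  xyz:
    - [0,0.005,0.045]
    - [0,0.01,0.09]
    - [0,0.013,0.13]
    - [0,0.014,0.15]
    - [0,0.014,0.154]
    - [0.03,0.014,0.154]
    - [0.065,0.014,0.154]
    - [0.09,0.014,0.154]
    - [0.1,0.014,0.154]
    - [0.104,0.014,0.154]
    - [0.105,0.014,0.154]
    - [0.105,0.014,0.154]
  rot:
    - [0,0,0]
    - [0,0,0]
    - [0,0,0]
    - [0,-0.4,0]
    - [0,-0.4,0]
    - [0,-0.4,0]
    - [0,-0.4,0]
    - [0,-0.4,0]
    - [0,-0.4,0]
    - [0,-0.4,0]
    - [0,-0.4,0]
    - [0,-0.4,0]

```text
time_s: 11.3
tcp_pos: [0.5309, -0.3464, 0.2096]
ee_rot: [-0.522, -0.477, 0.522, -0.478]
contact_force: [-0.0, 0.8, -1.1]
width: 0.404
```

```bash
python3 -c "
from h import *
plan((.53,-.347,.0445,-5),(.53,-.347,.16,-5),(.4415,.2355,.16,-3))"
```

```text
t 11.3 tcp [ 0.5309 -0.3464  0.2096] yaw -5.12 F [-0.0397  0.7657 -1.097 ] w 35.2
[ 0.0011 -0.0009  0.0007] [-0.1  0.1 -0. ]
[-0.1144 -0.0008  0.0008] [-0.1  0.1 -0. ]
[-0.1151 -0.1409 -0.5715] [-2.1  0.1 -0. ]
```

step_arm:
  fingers: [0,0,0.7,0.7,0.7,0.7,0.7,0.8,0.85,0.85,0.85,0.85]
  xyz:
    - [0.0015,0,0]
    - [0.0015,0,0]
    - [0.0015,0,0]
    - [0.001,0,0]
    - [0.0,0,0]
    - [-0.03,0,0]
    - [-0.07,0,0]
    - [-0.11,0,0]
    - [-0.115,-0.01,-0.04]
    - [-0.115,-0.021,-0.085]
    - [-0.115,-0.033,-0.135]
    - [-0.115,-0.045,-0.185]
  rot:
    - [0,0,0]
    - [0,0,0]
    - [0,0,0]
    - [0,0,0]
    - [0,0,0]
    - [0,0,0]
    - [0,0,0]
    - [0,0,0]
    - [0,0,0]
    - [0,0,0]
    - [-2,0,0]
    - [-2,0,0]

```text
time_s: 12.5
tcp_pos: [0.5025, -0.1591, 0.3248]
ee_rot: [-0.513, -0.486, 0.513, -0.487]
contact_force: [0.3, 0.2, 0.7]
width: 0.848
```

```bash
python3 -c "
from h import *
plan((.4415,.2355,.15,-3))"
```

```text
t 12.5 tcp [ 0.5025 -0.1591  0.3248] yaw -3.11 F [0.3046 0.2132 0.6818] w 73.8
[ 0.0101 -0.0824 -0.3907] [-0.1  0.1 -0.1]
```

step_arm:
  fingers: [0.85,0.85,0.85,0.85,0.85,0.85,0.85,0.85,0.85,0.85,0.85]
  xyz:
    - [0,-0.01,-0.048]
    - [0,-0.02,-0.096]
    - [0,-0.03,-0.144]
    - [0,-0.04,-0.192]
    - [0,-0.05,-0.24]
    - [0.01,-0.06,-0.288]
    - [0.01,-0.07,-0.336]
    - [0.01,-0.078,-0.37]
    - [0.01,-0.082,-0.385]
    - [0.01,-0.082,-0.391]
    - [0.01,-0.082,-0.391]
  rot:
    - [0,0,0]
    - [0,0,0]
    - [0,0,0]
    - [0,0,0]
    - [0,0,0]
    - [0,0,0]
    - [0,0,0]
    - [0,0,0]
    - [0,0,0]
    - [0,0,0]
    - [0,0,0]

```text
time_s: 13.6
tcp_pos: [0.4419, 0.2362, 0.3143]
ee_rot: [0.513, 0.486, -0.513, 0.487]
contact_force: [-0.8, 0.2, -0.5]
width: 0.85
```

```bash
python3 -c "
from h import *
plan((.4415,.2355,.040,-3))"
```

```text
t 13.6 tcp [0.4419 0.2362 0.3143] yaw -3.04 F [-0.8195  0.2087 -0.4657] w 73.9
[ 0.1103 -0.0006  0.0005] [-0.   0.1 -0.1]
```

step_arm:
  fingers: [0.85,0.85,0.85,0.85,0.85,0,0,0,0,0,0,0]
  xyz:
    - [0.04,0,0]
    - [0.08,0,0]
    - [0.1,0,0]
    - [0.11,0,0]
    - [0.11,0,0]
    - [0.11,0,0]
    - [0.11,0,0]
    - [0.11,0,0]
    - [0.11,0,0]
    - [0.11,0,0]
    - [0.11,0,0]
    - [0.11,0,0]
  rot:
    - [0,0,0]
    - [0,0,0]
    - [0,0,0]
    - [0,0,0]
    - [0,0,0]
    - [0,0,0]
    - [0,0,0]
    - [0,0,0]
    - [0,0,0]
    - [0,0,0]
    - [0,0,0]
    - [0,0,0]

```text
time_s: 14.8
tcp_pos: [0.4423, 0.2362, 0.205]
ee_rot: [0.513, 0.486, -0.513, 0.487]
contact_force: [-2.2, 0.0, 6.5]
width: 0.567
```

```bash
python3 -c "
from h import *
plan((.44,.23,.14,-3),(.45,-.342,.14,-5),(.45,-.342,.037,-5))"
```

```text
t 14.8 tcp [0.4423 0.2362 0.205 ] yaw -3.04 F [-2.196   0.0175  6.5281] w 49.3
[-0.099  -0.0017  0.0065] [-0.   0.1 -0.1]
[-0.098   0.0386  0.5771] [ 2.   0.1 -0.1]
[0.005  0.0384 0.577 ] [ 2.   0.1 -0.1]
```

step_arm:
  fingers: [0,0,0,0,0,0,0,0,0,0,0,0]
  xyz:
    - [-0.02,0,0]
    - [-0.055,0,0]
    - [-0.09,0,0]
    - [-0.1,0.01,0.03]
    - [-0.1,0.025,0.075]
    - [-0.1,0.04,0.12]
    - [-0.1,0.05,0.17]
    - [-0.1,0.055,0.22]
    - [-0.1,0.06,0.27]
    - [-0.1,0.06,0.32]
    - [-0.1,0.06,0.37]
    - [-0.1,0.055,0.42]
  rot:
    - [0,0,0]
    - [0,0,0]
    - [0,0,0]
    - [0,0,0]
    - [1,0,0]
    - [2,0,0]
    - [2,0,0]
    - [2,0,0]
    - [2,0,0]
    - [2,0,0]
    - [2,0,0]
    - [2,0,0]

```text
time_s: 16.0
tcp_pos: [0.4747, -0.1863, 0.3058]
ee_rot: [0.522, 0.476, -0.521, 0.479]
contact_force: [0.6, 0.7, -1.5]
width: 0.568
```

```bash
python3 -c "
from h import *
plan((.45,-.342,.14,-5),(.45,-.342,.037,-5))"
```

```text
t 16.0 tcp [ 0.4747 -0.1863  0.3058] yaw -5.02 F [ 0.6295  0.718  -1.4707] w 49.4
[ 0.0021 -0.011   0.1573] [-0.   0.1 -0.2]
[ 0.1051 -0.0113  0.1571] [-0.   0.1 -0.2]
```

step_arm:
  fingers: [0,0,0,0,0,0,0,0,0,0,0,0]
  xyz:
    - [0,-0.003,0.045]
    - [0,-0.007,0.09]
    - [0,-0.01,0.13]
    - [0,-0.011,0.15]
    - [0,-0.011,0.157]
    - [0.03,-0.011,0.157]
    - [0.065,-0.011,0.157]
    - [0.09,-0.011,0.157]
    - [0.1,-0.011,0.157]
    - [0.104,-0.011,0.157]
    - [0.106,-0.011,0.157]
    - [0.106,-0.011,0.157]
  rot:
    - [0,0,0]
    - [0,0,0]
    - [0,0,0]
    - [0,0,0]
    - [0,0,0]
    - [0,0,0]
    - [0,0,0]
    - [0,0,0]
    - [0,0,0]
    - [0,0,0]
    - [0,0,0]
    - [0,0,0]

```text
time_s: 17.2
tcp_pos: [0.4512, -0.3418, 0.2014]
ee_rot: [0.522, 0.476, -0.521, 0.48]
contact_force: [0.9, -0.1, -0.4]
width: 0.569
```

```bash
python3 -c "
from h import *
plan((.45,-.342,.037,-5),(.52,-.2,.2,-4),(.4845,.2855,.15,-3))"
```

```text
t 17.2 tcp [ 0.4512 -0.3418  0.2014] yaw -4.98 F [ 0.8861 -0.1426 -0.4353] w 49.5
[ 0.0004 -0.0012  0.0003] [ 0.   0.2 -0.3]
[-0.1627  0.0571 -0.1467] [-1.   0.2 -0.3]
[-0.1146 -0.0207 -0.6274] [-2.   0.2 -0.3]
```

step_arm:
  fingers: [0,0.75,0.75,0.75,0.75,0.75,0.75,0.75,0.75,0.75,0.75,0.75]
  xyz:
    - [0.0005,0,0]
    - [0.0005,0,0]
    - [0.0,0,0]
    - [0.0,0,0]
    - [-0.01,0,0]
    - [-0.04,0,0]
    - [-0.08,0,0]
    - [-0.115,0.01,-0.01]
    - [-0.12,0.03,-0.05]
    - [-0.12,0.045,-0.095]
    - [-0.12,0.05,-0.145]
    - [-0.12,0.05,-0.195]
  rot:
    - [0,0,0]
    - [0,0,0]
    - [0,0,0]
    - [0,0,0]
    - [0,0,0]
    - [0,0,0]
    - [0,0,0]
    - [0,0,0]
    - [0,0,0]
    - [-2,0,0]
    - [-2,0,0]
    - [-2,0,0]

```text
time_s: 18.4
tcp_pos: [0.518, -0.1497, 0.3221]
ee_rot: [0.514, 0.484, -0.512, 0.489]
contact_force: [0.8, -1.1, -0.0]
width: 0.751
```

```bash
python3 -c "
from h import *
plan((.4845,.2855,.15,-3))"
```

```text
t 18.4 tcp [ 0.518  -0.1497  0.3221] yaw -2.98 F [ 0.7695 -1.1034 -0.0171] w 65.4
[ 0.0063 -0.0562 -0.4329] [ 0.   0.2 -0.4]
```

step_arm:
  fingers: [0.75,0.75,0.75,0.75,0.75,0.75,0.75,0.75,0.75,0.75,0.75]
  xyz:
    - [0,-0.006,-0.048]
    - [0,-0.012,-0.096]
    - [0,-0.018,-0.144]
    - [0,-0.025,-0.192]
    - [0.006,-0.032,-0.24]
    - [0.006,-0.04,-0.285]
    - [0.006,-0.046,-0.32]
    - [0.006,-0.05,-0.345]
    - [0.006,-0.05,-0.35]
    - [0.006,-0.05,-0.35]
    - [0.006,-0.05,-0.35]
  rot:
    - [0,0,0]
    - [0,0.2,-0.4]
    - [0,0.2,-0.4]
    - [0,0.2,-0.4]
    - [0,0.2,-0.4]
    - [0,0.2,-0.4]
    - [0,0.2,-0.4]
    - [0,0.2,-0.4]
    - [0,0.2,-0.4]
    - [0,0.2,-0.4]
    - [0,0.2,-0.4]

```text
time_s: 19.5
tcp_pos: [0.4868, 0.2009, 0.3147]
ee_rot: [-0.513, -0.486, 0.514, -0.487]
contact_force: [0.2, -0.6, -0.2]
width: 0.752
```

```bash
python3 -c "
from h import *
s=monitor.sense(); w=eyes.get_image('wrist')['color'][:,:,::-1]; t=eyes.get_image('top')['color'][:,:,::-1]
a=cv2.resize(w[20:260,150:420],None,fx=2,fy=2,interpolation=cv2.INTER_CUBIC); b=cv2.resize(t[160:300,370:500],None,fx=2,fy=2,interpolation=cv2.INTER_CUBIC)
c=np.zeros((480,800,3),np.uint8); c[:480,:540]=a; c[:280,540:800]=b; cv2.imwrite('pics/m1.png',c)
print(s['tcp_pos'].tolist(),s['ee_rot'].tolist()); plan((.4845,.2855,.15,-3))"
```

```text
[0.486794893277409, 0.20092341526438542, 0.31467989495181575] [-0.5130150585301279, -0.4861323100675522, 0.5135462354048659, -0.48658112471735365]
t 19.6 tcp [0.4869 0.2006 0.3146] yaw -3.15 F [-0.9224  0.5667 -0.6216] w 65.3
[ 0.0005 -0.007  -0.0846] [-0.1  0.   0. ]
```

View pics/m1.png

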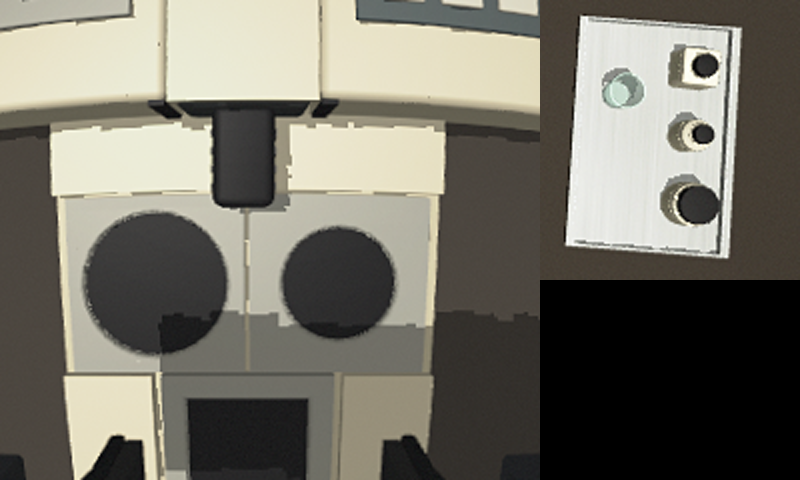

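All three bottles stand upright in the tray, clear of the beaker. In the wrist crop the grip spans x 213 to 274 with its tip at y 206. The wells show at jar (155,283) and slim (339,282).

```bash
python3 - <<'E'
from h import *
pos=np.array([0.4868,0.2009,0.3147]);q=np.array([-0.513015,-0.486132,0.513546,-0.486581])
S=lambda x,y:(150+(x+.5)/2-.5,20+(y+.5)/2-.5)
for n,z,p in [("gripL",.047,(213,160)),("gripR",.047,(274,160)),("tip",.047,(244,202)),("jar well",.009,(155,283)),("slim well",.009,(339,282)),("sq well L",.011,(187,400)),("R",.011,(308,400)),("ins join f",.011,(248,373)),("join b",.011,(247,196)),("deck edge",.043,(165,100)),("deck edgeR",.043,(322,100))]:
    print(n,atz(wray(S(*p),pos,q),z)[:2])
plan((.4845,.2865,.15,-3),(.4845,.2865,.034,-3))
E
```

```text
gripL [0.4728 0.2887]
gripR [0.4957 0.2873]
tip [0.4835 0.2719]
jar well [0.4404 0.2374]
slim well [0.5227 0.2333]
sq well L [0.4506 0.1822]
R [0.5067 0.1792]
ins join f [0.4797 0.1937]
join b [0.4839 0.2735]
deck edge [0.4553 0.3139]
deck edgeR [0.5154 0.3102]
t 19.6 tcp [0.4869 0.2006 0.3146] yaw -3.15 F [-0.9224  0.5667 -0.6216] w 65.3
[ 0.0005 -0.0071 -0.0856] [-0.1  0.   0. ]
[ 0.1165 -0.0071 -0.0857] [-0.1  0.   0. ]
```

step_arm:
  fingers: [0.5,0.5,0.5,0.5,0.5,0.5,0.5,0,0,0,0,0]
  xyz:
    - [0,-0.004,-0.04]
    - [0,-0.007,-0.08]
    - [0,-0.007,-0.0865]
    - [0.03,-0.007,-0.0865]
    - [0.08,-0.007,-0.0865]
    - [0.11,-0.007,-0.0865]
    - [0.1165,-0.007,-0.0865]
    - [0.1165,-0.007,-0.0865]
    - [0.1165,-0.007,-0.0865]
    - [0.1165,-0.007,-0.0865]
    - [0.1165,-0.007,-0.0865]
    - [0.1165,-0.007,-0.0865]
  rot:
    - [0,0,0]
    - [0,0,0]
    - [0,0,0]
    - [0,0,0]
    - [0,0,0]
    - [0,0,0]
    - [0,0,0]
    - [0,0,0]
    - [0,0,0]
    - [0,0,0]
    - [0,0,0]
    - [0,0,0]

```text
time_s: 20.8
tcp_pos: [0.4852, 0.2877, 0.2]
ee_rot: [0.514, 0.485, -0.513, 0.487]
contact_force: [-1.4, -0.9, 7.4]
width: 0.275
```

```bash
python3 -c "
from h import *
plan((.4845-.0062,.2865-.12,.034,-3))"
```

```text
t 20.8 tcp [0.4852 0.2877 0.2   ] yaw -3.16 F [-1.382  -0.9199  7.4013] w 23.9
[ 0.002  -0.0003  0.1214] [-0.2  0.  -0.1]
```

step_arm:
  fingers: [0,0,0,0,0,0,0,0,0,0,0,0]
  xyz:
    - [0,0,0.003]
    - [0,0,0.01]
    - [0,0,0.022]
    - [0,0,0.034]
    - [0,0,0.046]
    - [0,0,0.058]
    - [0,0,0.07]
    - [0,0,0.082]
    - [0,0,0.094]
    - [0,0,0.106]
    - [0,0,0.118]
    - [0,0,0.122]
  rot:
    - [0,0,0]
    - [0,0,0]
    - [0,0,0]
    - [0,0,0]
    - [0,0,0]
    - [0,0,0]
    - [0,0,0]
    - [0,0,0]
    - [0,0,0]
    - [0,0,0]
    - [0,0,0]
    - [0,0,0]

```text
time_s: 22.0
tcp_pos: [0.4784, 0.1638, 0.1995]
ee_rot: [-0.514, -0.485, 0.514, -0.486]
contact_force: [0.4, 0.2, -2.0]
width: 0.276
```

```bash
python3 -c "
from h import *
plan((.4845-.0062,.2865-.12,.034,-3))"
```

```text
t 22.0 tcp [0.4784 0.1638 0.1995] yaw -3.27 F [ 0.3794  0.1742 -1.9674] w 24.0
[ 0.0015 -0.0003 -0.0027] [-0.3  0.1 -0.1]
```

step_arm:
  fingers: [0,0,0,0.5,0.5,0.5,0.6,0.8,0.85,0.85,0.85,0.85]
  xyz:
    - [0,0,0.006]
    - [0.001,0,0.008]
    - [0.001,0,0.008]
    - [0.001,0,0.008]
    - [0.001,0,0.008]
    - [0.001,0,0.008]
    - [-0.02,0,0.008]
    - [-0.06,0,0.008]
    - [-0.1,0,0.0]
    - [-0.115,0,-0.0]
    - [-0.115,0,0.0]
    - [-0.115,0,0.0]
  rot:
    - [0,0,0]
    - [0,0,0]
    - [0,0,0]
    - [0,0,0]
    - [0,0,0]
    - [0,0,0]
    - [0,0,0]
    - [0,0,0]
    - [0,0,0]
    - [0,0,0]
    - [0,0,0]
    - [0,0,0]

```text
time_s: 23.2
tcp_pos: [0.4779, 0.1635, 0.3136]
ee_rot: [-0.514, -0.485, 0.515, -0.486]
contact_force: [1.4, -0.8, -0.8]
width: 0.838
```

```bash
python3 -c "
from h import *
s=snap('wrist','w2.png',(130,0,430,260),2); print(s['tcp_pos'].tolist(),s['ee_rot'].tolist())"
```

```text
[0.4779230194616812, 0.1635045478938547, 0.3136052676009755] [-0.5136054860515501, -0.4846000419547055, 0.5146631872968075, -0.48630649561438094]
```

View pics/w2.png

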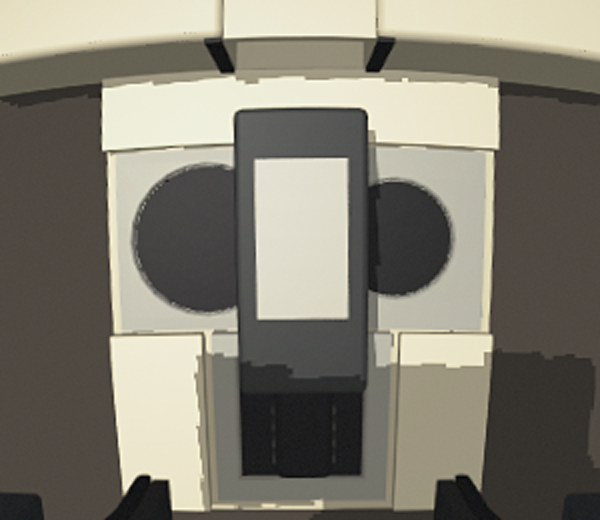

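The battery lies clear of the bay on the apron, with its case top at corners (234,110), (368,110), (238,390) and (365,390) in the crop.

```bash
python3 - <<'E'
from h import *
pos=np.array([0.47792,0.1635,0.3136]);q=np.array([-0.513605,-0.4846,0.514663,-0.486306])
S=lambda x,y:(130+(x+.5)/2-.5,(y+.5)/2-.5)
P=np.array([atz(wray(S(*p),pos,q),.051)[:2] for p in [(234,110),(368,110),(238,390),(365,390)]]); print(P,P.mean(0))
f=P[:2].mean(0)-P[2:].mean(0); print(np.degrees(np.arctan2(f[0],f[1])),np.linalg.norm(f))
c=P.mean(0); plan((*c,.15,-3.3),(*c,.032,-3.3))
E
```

```text
[[0.4597 0.2854]
 [0.509  0.2825]
 [0.4539 0.1784]
 [0.5031 0.1756]] [0.4814 0.2305]
3.1613391676434075 0.10706862593543233
t 23.25 tcp [0.4777 0.1633 0.313 ] yaw -3.29 F [-0.2666  0.4028 -0.4831] w 73.5
[-0.0012 -0.0001 -0.0673] [0.  0.2 0. ]
[ 0.1168 -0.     -0.0676] [0.  0.2 0. ]
```

step_arm:
  fingers: [0.85,0.85,0.85,0.85,0.85,0.85,0.85,0,0,0,0,0]
  xyz:
    - [0,0,-0.03]
    - [0,0,-0.06]
    - [0,0,-0.068]
    - [0.02,0,-0.068]
    - [0.06,0,-0.068]
    - [0.1,0,-0.068]
    - [0.115,0,-0.068]
    - [0.115,0,-0.068]
    - [0.115,0,-0.068]
    - [0.115,0,-0.068]
    - [0.115,0,-0.068]
    - [0.115,0,-0.068]
  rot:
    - [0,0,0]
    - [0,0,0]
    - [0,0,0]
    - [0,0,0]
    - [0,0,0]
    - [0,0,0]
    - [0,0,0]
    - [0,0,0]
    - [0,0,0]
    - [0,0,0]
    - [0,0,0]
    - [0,0,0]

```text
time_s: 24.45
tcp_pos: [0.4821, 0.2313, 0.1995]
ee_rot: [-0.514, -0.484, 0.514, -0.486]
contact_force: [-1.0, -0.5, 6.9]
width: 0.576
```

```bash
python3 -c "
from h import *
plan((.4814,.2305,.15,-3.3),(.522,-.05,.16,-90))"
```

```text
t 24.45 tcp [0.4821 0.2313 0.1995] yaw -3.3 F [-1.0338 -0.5181  6.9135] w 50.1
[-0.1145 -0.0005  0.0011] [ 0.   0.1 -0.1]
[-0.1238  0.0562  0.2788] [86.7  0.  -0.2]
```

step_arm:
  fingers: [0,0,0,0,0,0,0,0,0,0,0,0]
  xyz:
    - [0,0,0]
    - [-0.02,0,0]
    - [-0.05,0,0]
    - [-0.085,0,0.005]
    - [-0.11,0,0.02]
    - [-0.12,0.01,0.045]
    - [-0.124,0.02,0.075]
    - [-0.124,0.03,0.105]
    - [-0.124,0.045,0.135]
    - [-0.124,0.05,0.165]
    - [-0.124,0.052,0.185]
    - [-0.124,0.052,0.2]
  rot:
    - [0,0,0]
    - [0,0,0]
    - [0,0,0]
    - [0,0,0]
    - [8,0,0]
    - [16,0,0]
    - [24,0,0]
    - [32,0,0]
    - [40,0,0]
    - [48,0,0]
    - [56,0,0]
    - [64,0,0]

```text
time_s: 25.65
tcp_pos: [0.5221, 0.0267, 0.3235]
ee_rot: [0.694, 0.135, -0.694, 0.137]
contact_force: [0.2, 0.1, -3.9]
width: 0.569
```

```bash
python3 -c "
from h import *
plan((.522,.03,.15,-90))"
```

```text
t 25.65 tcp [0.5221 0.0267 0.3235] yaw -67.76 F [ 0.1659  0.0623 -3.8911] w 49.5
[ 0.0095 -0.0031 -0.0011] [22.2 -0.  -0.2]
```

step_arm:
  fingers: [0,0,0,0,0]
  xyz:
    - [0,-0.003,-0.001]
    - [0.005,-0.003,-0.001]
    - [0.0095,-0.003,-0.001]
    - [0.0095,-0.003,-0.001]
    - [0.0095,-0.003,-0.001]
  rot:
    - [8,0,0]
    - [16,0,0]
    - [22,0,0]
    - [22,0,0]
    - [22,0,0]

```text
time_s: 26.15
tcp_pos: [0.5216, 0.0299, 0.3137]
ee_rot: [0.707, 0.001, -0.707, 0.003]
contact_force: [0.5, 0.2, -3.2]
width: 0.572
```

```bash
python3 -c "
from h import *
s=snap('wrist','w3.png',(80,20,480,320),2); print(s['tcp_pos'].tolist(),s['ee_rot'].tolist(),yaw(s),s['contact_force'],s['width']*87)"
```

```text
[0.521636189589772, 0.029905923402824428, 0.3137346016590683] [0.7071449536320182, 0.001402527247148421, -0.7070585956882164, 0.0034913798847012] -89.60346244727073 [ 0.502   0.1629 -3.2417] 49.804458119433185
```

View pics/w3.png

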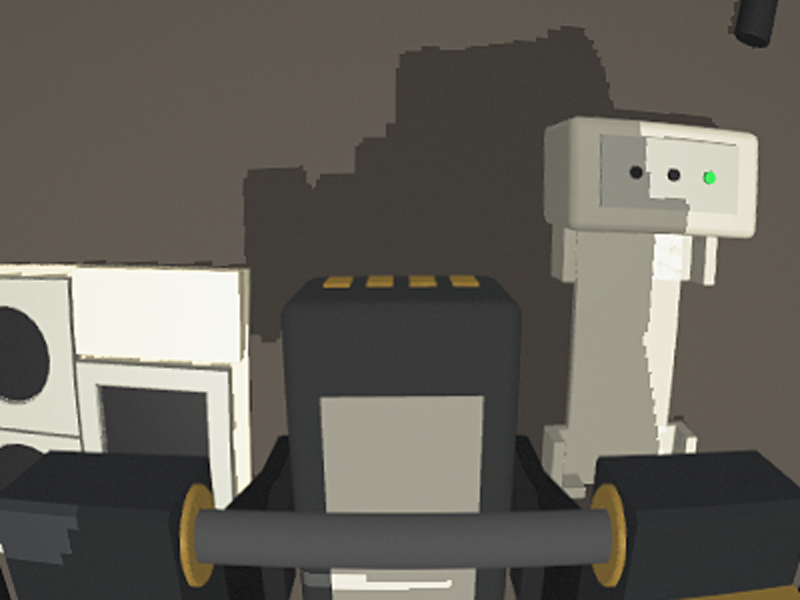

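The battery hangs level and centred in the gripper, contacts toward the block. The charger strip runs from (574,235)/(680,235) to (566,425)/(669,425), with the block's front top edge from about (570,232) to (756,237).

```bash
python3 - <<'E'
from h import *
pos=np.array([0.521636,0.029906,0.313735]);q=np.array([0.707145,0.0014025,-0.7070586,0.003491])
S=lambda x,y:(80+(x+.5)/2-.5,20+(y+.5)/2-.5)
C1=lambda x,y:(155+(x+.5)/4-.5,180+(y+.5)/4-.5)
for n,z,p in [("strip LU",.006,(574,245)),("RU",.006,(682,245)),("LD",.006,(566,420)),("RD",.006,(669,420)),("blk f L",.05,(570,232)),("blk f R",.05,(756,237)),("blk b L",.05,(577,117)),("blk b R",.05,(757,132)),("green",.05,(709,178)),("blackL",.05,(636,172))]:
    print(n,atz(wray(S(*p),pos,q),z)[:2])
for n,a,b in [("green",(709,178),(719,60)),("blackL",(636,172),(662,61))]:
    print(n,tri([wray(S(*a),pos,q),ray("top",C1(*b))]), atz(ray("top",C1(*b)),.05))
plan((.522,-.0765,.15,-89.5))
E
```

```text
strip LU [ 0.5743 -0.0484]
RU [ 0.5771 -0.1026]
LD [ 0.49   -0.0505]
RD [ 0.4893 -0.1056]
blk f L [ 0.583  -0.0346]
blk f R [ 0.5861 -0.1174]
blk b L [ 0.6276 -0.0361]
blk b R [ 0.6301 -0.1153]
green [ 0.6084 -0.093 ]
blackL [ 0.608  -0.0607]
green (array([ 0.6079, -0.0913,  0.0534]), [np.float64(0.00034520757509031444), np.float64(0.0003452075750902727)]) [ 0.608  -0.0916  0.05  ]
blackL (array([ 0.6075, -0.0587,  0.0552]), [np.float64(0.0003453137337065173), np.float64(0.0003453137337065806)]) [ 0.6076 -0.0591  0.05  ]
t 26.2 tcp [0.5218 0.0299 0.314 ] yaw -89.62 F [-0.1881 -0.4136 -4.2348] w 49.9
[0.0003 0.1064 0.0005] [-0.1 -0.  -0.2]
```

step_arm:
  fingers: [0,0,0,0,0,0,0,0,0]
  xyz:
    - [0,0.03,0]
    - [0,0.065,0]
    - [0,0.095,-0.001]
    - [0,0.1065,-0.001]
    - [0.02,0.1065,-0.001]
    - [0.05,0.1065,-0.001]
    - [0.075,0.1065,-0.001]
    - [0.085,0.1065,-0.001]
    - [0.085,0.1065,-0.001]
  rot:
    - [0,0,0]
    - [-0.4,0,0]
    - [-0.4,0,0]
    - [-0.4,0,0]
    - [-0.4,0,0]
    - [-0.4,0,0]
    - [-0.4,0,0]
    - [-0.4,0,0]
    - [-0.4,0,0]

```text
time_s: 27.1
tcp_pos: [0.523, -0.0763, 0.2281]
ee_rot: [-0.706, -0.005, 0.708, -0.006]
contact_force: [0.8, -0.4, -2.8]
width: 0.577
```

```bash
python3 -c "
from h import *
plan((.523,-.0768,.0305,-89.2))"
```

```text
t 27.1 tcp [ 0.523  -0.0763  0.2281] yaw -89.14 F [ 0.8137 -0.4376 -2.8052] w 50.2
[ 0.0336  0.0005 -0.0001] [ 0.1  0.1 -0.1]
```

step_arm:
  fingers: [0,0,0,0,0,0]
  xyz:
    - [0.01,0,0]
    - [0.02,0,0]
    - [0.028,0,0]
    - [0.0325,0,0]
    - [0.033,0,0]
    - [0.033,0,0]
  rot:
    - [0,0,0]
    - [0,0,0]
    - [0,0,0]
    - [0,0,0]
    - [0,0,0]
    - [0,0,0]

```text
time_s: 27.7
tcp_pos: [0.523, -0.0763, 0.1952]
ee_rot: [-0.706, -0.005, 0.708, -0.006]
contact_force: [-0.3, 0.3, -3.4]
width: 0.573
```

```bash
python3 -c "
from h import *
plan((.523,-.0768,.0305,-89.2))"
```

```text
t 27.7 tcp [ 0.523  -0.0763  0.1952] yaw -89.14 F [-0.3343  0.3405 -3.4444] w 49.9
[0.0007 0.0005 0.    ] [ 0.1  0.1 -0.1]
```

step_arm:
  fingers: [0,0,0.75,0.75,0.75,0.75,0.75,0.75,0.85,0.85,0.85,0.85]
  xyz:
    - [0.001,0,0]
    - [0.0015,0,0]
    - [0.0015,0,0]
    - [0.001,0,0]
    - [0.0,0,0]
    - [-0.02,0,0]
    - [-0.06,0,0]
    - [-0.1,0,0]
    - [-0.12,0,0]
    - [-0.12,0.02,0.0]
    - [-0.12,0.06,0.01]
    - [-0.12,0.105,0.02]
  rot:
    - [0,0,0]
    - [0,0,0]
    - [0,0,0]
    - [0,0,0]
    - [0,0,0]
    - [0,0,0]
    - [0,0,0]
    - [0,0,0]
    - [0,0,0]
    - [-8,0,0]
    - [-16,0,0]
    - [-24,0,0]

```text
time_s: 28.9
tcp_pos: [0.5053, -0.1801, 0.3161]
ee_rot: [-0.69, -0.154, 0.69, -0.155]
contact_force: [0.9, -0.6, -0.5]
width: 0.845
```

```bash
python3 -c "
from h import *
plan((.4512,-.3418,.15,-5))"
```

```text
t 28.9 tcp [ 0.5053 -0.1801  0.3161] yaw -64.79 F [ 0.8906 -0.5947 -0.5491] w 73.5
[0.0024 0.1233 0.1178] [-59.8   0.1  -0. ]
```

step_arm:
  fingers: [0.85,0.85,0.85,0.85,0.85,0.85,0.85,0.85,0.85,0.85]
  xyz:
    - [0,0.025,0.025]
    - [0,0.05,0.05]
    - [0,0.08,0.075]
    - [0,0.105,0.1]
    - [0.002,0.118,0.113]
    - [0.002,0.123,0.118]
    - [0.002,0.123,0.118]
    - [0.002,0.123,0.118]
    - [0.002,0.123,0.118]
    - [0.002,0.123,0.118]
  rot:
    - [-8,0,0]
    - [-16,0,0]
    - [-24,0,0]
    - [-32,0,0]
    - [-40,0,0]
    - [-48,0,0]
    - [-56,0,0]
    - [-60,0,0]
    - [-60,0,0]
    - [-60,0,0]

```text
time_s: 29.9
tcp_pos: [0.4509, -0.3416, 0.3145]
ee_rot: [-0.52, -0.478, 0.522, -0.479]
contact_force: [-0.5, 0.3, 0.7]
width: 0.851
```

```bash
python3 -c "
from h import *
plan((.4512,-.3418,.037,-5))
s=monitor.sense(); w=eyes.get_image('scene')['color'][:,:,::-1]; t=eyes.get_image('top')['color'][:,:,::-1]
a=cv2.resize(w[155:255,180:290],None,fx=4,fy=4,interpolation=cv2.INTER_CUBIC); b=cv2.resize(t[175:275,300:390],None,fx=4,fy=4,interpolation=cv2.INTER_CUBIC)
cv2.imwrite('pics/m2.png',np.hstack([a,b]))"
```

```text
t 29.9 tcp [ 0.4509 -0.3416  0.3145] yaw -4.9 F [-0.5131  0.2915  0.7207] w 74.0
[ 0.1135  0.0003 -0.0001] [0.1 0.1 0. ]
```

View pics/m2.png

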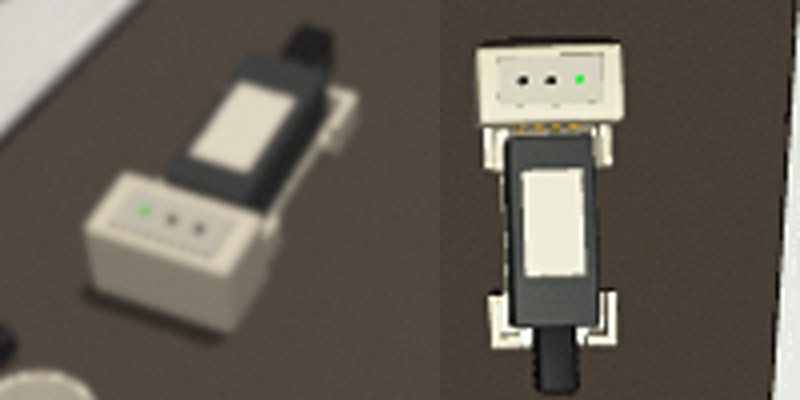

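The battery sits between the guide walls, grip out of the open end (top crop 555,360), contacts facing the block. I'll check its height by triangulating the label corners while I carry on.

```bash
python3 - <<'E'
from h import *
A=lambda x,y:(180+(x+.5)/4-.5,155+(y+.5)/4-.5)
B=lambda x,y:(300+(x-440+.5)/4-.5,175+(y+.5)/4-.5)
for a,b in [((190,152),(585,168)),((243,172),(523,170)),((242,82),(588,275)),((297,97),(526,275))]: print(tri([ray("scene",A(*a)),ray("top",B(*b))]))
E
```

```text
(array([ 0.5571, -0.0933,  0.0475]), [np.float64(0.0014752021038763766), np.float64(0.0014752021038764121)])
(array([ 0.5571, -0.0595,  0.0461]), [np.float64(0.00014663731134018242), np.float64(0.00014663731134023186)])
(array([ 0.4961, -0.0939,  0.0467]), [np.float64(0.0017318603604754847), np.float64(0.0017318603604753794)])
(array([ 0.4966, -0.0589,  0.0491]), [np.float64(0.00133730278041964), np.float64(0.0013373027804196404)])
```

step_arm:
  fingers: [0.85,0.85,0.85,0.85,0.85,0,0,0,0,0,0,0]
  xyz:
    - [0.04,0,0]
    - [0.08,0,0]
    - [0.1,0,0]
    - [0.1125,0,0]
    - [0.1125,0,0]
    - [0.1125,0,0]
    - [0.1125,0,0]
    - [0.1125,0,0]
    - [0.1125,0,0]
    - [0.1125,0,0]
    - [0.1125,0,0]
    - [0.1125,0,0]
  rot:
    - [0,0,0]
    - [0,0,0]
    - [0,0,0]
    - [0,0,0]
    - [0,0,0]
    - [0,0,0]
    - [0,0,0]
    - [0,0,0]
    - [0,0,0]
    - [0,0,0]
    - [0,0,0]
    - [0,0,0]

```text
time_s: 31.2
tcp_pos: [0.4514, -0.3421, 0.203]
ee_rot: [-0.52, -0.477, 0.521, -0.48]
contact_force: [0.3, 0.4, 5.7]
width: 0.567
```

```bash
python3 -c "
from h import *
plan((.4512,-.3418,.14,-5),(.4412,.2348,.14,-3))"
```

```text
t 31.2 tcp [ 0.4514 -0.3421  0.203 ] yaw -4.86 F [0.3093 0.4209 5.6958] w 49.3
[-0.101  -0.0001  0.0001] [ 0.1  0.2 -0.1]
[-0.103  -0.0589 -0.5736] [-1.9  0.2 -0.1]
```

Label corners triangulate to 46–49 mm against 46 expected, so the battery is fully down. Now carrying the jar back.

step_arm:
  fingers: [0,0,0,0,0,0,0,0,0,0,0,0]
  xyz:
    - [-0.02,0,0]
    - [-0.055,0,0]
    - [-0.09,0,0]
    - [-0.105,0.01,-0.03]
    - [-0.105,0.03,-0.075]
    - [-0.105,0.04,-0.12]
    - [-0.105,0.04,-0.17]
    - [-0.105,0.035,-0.22]
    - [-0.105,0.03,-0.27]
    - [-0.105,0.02,-0.32]
    - [-0.105,0.005,-0.37]
    - [-0.105,-0.01,-0.42]
  rot:
    - [0,0,0]
    - [0,0,0]
    - [0,0,0]
    - [0,0,0]
    - [0,0,0]
    - [-1,0,0]
    - [-2,0,0]
    - [-2,0,0]
    - [-2,0,0]
    - [-2,0,0]
    - [-2,0,0]
    - [-2,0,0]

```text
time_s: 32.4
tcp_pos: [0.4771, 0.0737, 0.3062]
ee_rot: [-0.511, -0.486, 0.513, -0.488]
contact_force: [0.9, 0.3, -0.6]
width: 0.567
```

```bash
python3 -c "
from h import *
plan((.4412,.2353,.14,-3),(.4412,.2353,.043,-3))"
```

```text
t 32.4 tcp [0.4771 0.0737 0.3062] yaw -2.86 F [ 0.8696  0.3073 -0.6492] w 49.3
[ 0.0015 -0.0439 -0.1597] [ 0.1  0.2 -0. ]
[ 0.0985 -0.044  -0.1601] [ 0.1  0.2 -0. ]
```

step_arm:
  fingers: [0,0,0,0,0,0,0,0,0,0,0,0]
  xyz:
    - [0,-0.012,-0.045]
    - [0,-0.025,-0.09]
    - [0,-0.037,-0.13]
    - [0,-0.043,-0.153]
    - [0,-0.044,-0.16]
    - [0.02,-0.044,-0.16]
    - [0.05,-0.044,-0.16]
    - [0.08,-0.044,-0.16]
    - [0.093,-0.044,-0.16]
    - [0.098,-0.044,-0.16]
    - [0.099,-0.044,-0.16]
    - [0.099,-0.044,-0.16]
  rot:
    - [0,0,0]
    - [0,0,0]
    - [0,0,0]
    - [0,0,0]
    - [0,0,0]
    - [0,0,0]
    - [0,0,0]
    - [0,0,0]
    - [0,0,0]
    - [0,0,0]
    - [0,0,0]
    - [0,0,0]

```text
time_s: 33.6
tcp_pos: [0.4418, 0.2351, 0.2072]
ee_rot: [-0.512, -0.486, 0.513, -0.489]
contact_force: [-1.2, 0.1, -0.7]
width: 0.57
```

```bash
python3 -c "
from h import *
plan((.4412,.2353,.043,-3),(.4412,.2353,.16,-3),(.531,-.3468,.16,-5))"
```

```text
t 33.6 tcp [0.4418 0.2351 0.2072] yaw -2.9 F [-1.1623  0.0559 -0.665 ] w 49.6
[ 0.0002 -0.0006 -0.0002] [ 0.1  0.2 -0.1]
[-0.1168 -0.0004  0.0003] [ 0.1  0.2 -0.1]
[-0.1144  0.1187  0.5771] [ 2.1  0.2 -0.1]
```

step_arm:
  fingers: [0,0.75,0.75,0.75,0.75,0.75,0.75,0.75,0.75,0.75,0.75,0.75]
  xyz:
    - [0.001,0,0]
    - [0.001,0,0]
    - [0.0,0,0]
    - [0.0,0,0]
    - [-0.01,0,0]
    - [-0.04,0,0]
    - [-0.08,0,0]
    - [-0.112,0.005,0.01]
    - [-0.115,0.02,0.05]
    - [-0.115,0.035,0.1]
    - [-0.115,0.045,0.15]
    - [-0.115,0.06,0.2]
  rot:
    - [0,0,0]
    - [0,0,0]
    - [0,0,0]
    - [0,0,0]
    - [0,0,0]
    - [0,0,0]
    - [0,0,0]
    - [0,0,0]
    - [0,0,0]
    - [1,0,0]
    - [2,0,0]
    - [2,0,0]

```text
time_s: 34.8
tcp_pos: [0.49, 0.0364, 0.3242]
ee_rot: [-0.52, -0.476, 0.521, -0.48]
contact_force: [1.2, -0.8, 0.4]
width: 0.749
```

```bash
python3 -c "
from h import *
plan((.531,-.3468,.15,-5))"
```

```text
t 34.8 tcp [0.49   0.0364 0.3242] yaw -4.88 F [ 1.2265 -0.8094  0.367 ] w 65.1
[0.0123 0.0735 0.3783] [ 0.1  0.3 -0.2]
```

step_arm:
  fingers: [0.75,0.75,0.75,0.75,0.75,0.75,0.75,0.75,0.75,0.75,0.75]
  xyz:
    - [0,0.01,0.048]
    - [0,0.02,0.096]
    - [0,0.03,0.144]
    - [0,0.04,0.192]
    - [0,0.05,0.24]
    - [0.01,0.06,0.288]
    - [0.012,0.066,0.33]
    - [0.012,0.072,0.36]
    - [0.012,0.0735,0.375]
    - [0.012,0.0735,0.378]
    - [0.012,0.0735,0.378]
  rot:
    - [0,0,0]
    - [0,0,0]
    - [0,0,0]
    - [0,0.3,-0.2]
    - [0,0.3,-0.2]
    - [0,0.3,-0.2]
    - [0,0.3,-0.2]
    - [0,0.3,-0.2]
    - [0,0.3,-0.2]
    - [0,0.3,-0.2]
    - [0,0.3,-0.2]

```text
time_s: 35.9
tcp_pos: [0.5314, -0.3452, 0.3146]
ee_rot: [0.521, 0.479, -0.52, 0.478]
contact_force: [-0.2, 1.2, 0.6]
width: 0.749
```

```bash
python3 -c "
from h import *
plan((.531,-.3468,.0445,-5))"
```

```text
t 35.9 tcp [ 0.5314 -0.3452  0.3146] yaw -4.81 F [-0.216   1.2014  0.5938] w 65.1
[ 0.1061 -0.0003  0.0018] [ 0.2 -0.1 -0. ]
```

step_arm:
  fingers: [0.75,0.75,0.75,0.75,0.75,0,0,0,0,0,0,0]
  xyz:
    - [0.04,0,0.0015]
    - [0.08,0,0.0015]
    - [0.1,0,0.0015]
    - [0.106,0,0.0015]
    - [0.106,0,0.0015]
    - [0.106,0,0.0015]
    - [0.106,0,0.0015]
    - [0.106,0,0.0015]
    - [0.106,0,0.0015]
    - [0.106,0,0.0015]
    - [0.106,0,0.0015]
    - [0.106,0,0.0015]
  rot:
    - [0,0,0]
    - [0,0,0]
    - [0,0,0]
    - [0,0,0]
    - [0,0,0]
    - [0,0,0]
    - [0,0,0]
    - [0,0,0]
    - [0,0,0]
    - [0,0,0]
    - [0,0,0]
    - [0,0,0]

```text
time_s: 37.1
tcp_pos: [0.5314, -0.3467, 0.2091]
ee_rot: [0.521, 0.479, -0.52, 0.478]
contact_force: [-0.2, 0.2, 4.1]
width: 0.404
```

```bash
python3 -c "
from h import *
plan((.5225,.2316,.16,-3))"
```

```text
t 37.1 tcp [ 0.5314 -0.3467  0.2091] yaw -4.83 F [-0.2449  0.2155  4.0887] w 35.1
[-0.1143 -0.0575 -0.5756] [-1.8 -0.1 -0. ]
```

step_arm:
  fingers: [0,0,0,0,0,0,0,0,0,0,0,0]
  xyz:
    - [-0.02,0,0]
    - [-0.055,0,0]
    - [-0.09,0,0]
    - [-0.112,-0.003,-0.03]
    - [-0.114,-0.008,-0.075]
    - [-0.114,-0.012,-0.12]
    - [-0.114,-0.017,-0.17]
    - [-0.114,-0.022,-0.22]
    - [-0.114,-0.027,-0.27]
    - [-0.114,-0.032,-0.32]
    - [-0.114,-0.037,-0.37]
    - [-0.114,-0.042,-0.42]
  rot:
    - [0,0,0]
    - [0,0,0]
    - [0,0,0]
    - [0,0,0]
    - [0,0,0]
    - [-1,0,0]
    - [-2,0,0]
    - [-2,0,0]
    - [-2,0,0]
    - [-2,0,0]
    - [-2,0,0]
    - [-2,0,0]

```text
time_s: 38.3
tcp_pos: [0.5242, 0.0755, 0.3234]
ee_rot: [0.513, 0.487, -0.512, 0.488]
contact_force: [0.6, 0.1, -0.5]
width: 0.405
```

```bash
python3 -c "
from h import *
plan((.5227,.2314,.16,-3),(.5227,.2314,.0491,-3))"
```

```text
t 38.3 tcp [0.5242 0.0755 0.3234] yaw -2.85 F [ 0.5734  0.0756 -0.4607] w 35.2
[-0.0006 -0.0092 -0.1556] [ 0.2 -0.  -0.1]
[ 0.1103 -0.0093 -0.1555] [ 0.2 -0.  -0.1]
```

step_arm:
  fingers: [0,0,0,0,0,0,0,0,0,0,0,0]
  xyz:
    - [0,-0.003,-0.045]
    - [0,-0.006,-0.09]
    - [0,-0.008,-0.13]
    - [0,-0.009,-0.15]
    - [0,-0.009,-0.1555]
    - [0.02,-0.009,-0.1555]
    - [0.055,-0.009,-0.1555]
    - [0.09,-0.009,-0.1555]
    - [0.105,-0.009,-0.1555]
    - [0.11,-0.009,-0.1555]
    - [0.111,-0.009,-0.1555]
    - [0.111,-0.009,-0.1555]
  rot:
    - [0,0,0]
    - [0,0,0]
    - [0,0,0]
    - [0,0,0]
    - [0,0,0]
    - [0,0,0]
    - [0,0,0]
    - [0,0,0]
    - [0,0,0]
    - [0,0,0]
    - [0,0,0]
    - [0,0,0]

```text
time_s: 39.5
tcp_pos: [0.5236, 0.2308, 0.2132]
ee_rot: [0.513, 0.487, -0.512, 0.488]
contact_force: [0.7, 0.3, -0.1]
width: 0.401
```

```bash
python3 -c "
from h import *
plan((.5227,.2314,.0491,-3),(.609,-.3555,.16,-5))"
```

```text
t 39.5 tcp [0.5236 0.2308 0.2132] yaw -2.9 F [ 0.715   0.3348 -0.1419] w 34.9
[ 0.0001 -0.001  -0.0006] [ 0.1 -0.  -0.1]
[-0.1109  0.1152  0.5812] [ 2.1 -0.  -0.1]
```

step_arm:
  fingers: [0,0.62,0.62,0.62,0.62,0.62,0.62,0.8,0.8,0.8,0.8,0.8]
  xyz:
    - [0.001,0,0]
    - [0.001,0,0]
    - [0.0,0,0]
    - [0.0,0,0]
    - [-0.01,0,0]
    - [-0.04,0,0]
    - [-0.08,0,0]
    - [-0.112,0.003,0.01]
    - [-0.112,0.01,0.05]
    - [-0.112,0.02,0.1]
    - [-0.112,0.03,0.15]
    - [-0.112,0.04,0.2]
  rot:
    - [0,0,0]
    - [0,0,0]
    - [0,0,0]
    - [0,0,0]
    - [0,0,0]
    - [0,0,0]
    - [0,0,0]
    - [0,0,0]
    - [0,0,0]
    - [1,0,0]
    - [2,0,0]
    - [2,0,0]

```text
time_s: 40.7
tcp_pos: [0.5528, 0.0303, 0.3263]
ee_rot: [0.522, 0.477, -0.52, 0.479]
contact_force: [0.3, -0.1, -0.3]
width: 0.795
```

```bash
python3 -c "
from h import *
plan((.609,-.3555,.15,-5))"
```

```text
t 40.7 tcp [0.5528 0.0303 0.3263] yaw -4.88 F [ 0.3068 -0.0839 -0.2507] w 69.2
[0.0126 0.0888 0.3796] [ 0.1 -0.  -0.2]
```

step_arm:
  fingers: [0.8,0.8,0.8,0.8,0.8,0.8,0.8,0.8,0.8,0.8,0.8]
  xyz:
    - [0,0.011,0.048]
    - [0,0.023,0.096]
    - [0,0.034,0.144]
    - [0,0.046,0.192]
    - [0,0.058,0.24]
    - [0.01,0.07,0.288]
    - [0.012,0.08,0.33]
    - [0.012,0.086,0.36]
    - [0.012,0.089,0.376]
    - [0.012,0.089,0.38]
    - [0.012,0.089,0.38]
  rot:
    - [0,0,0]
    - [0,0,0]
    - [0,0,0]
    - [0,0,0]
    - [0,0,0]
    - [0,0,0]
    - [0,0,0]
    - [0,0,0]
    - [0,0,0]
    - [0,0,0]
    - [0,0,0]

```text
time_s: 41.8
tcp_pos: [0.6094, -0.3548, 0.3149]
ee_rot: [0.522, 0.478, -0.519, 0.479]
contact_force: [-0.4, 0.2, 0.4]
width: 0.802
```

```bash
python3 -c "
from h import *
plan((.609,-.3555,.043,-5))"
```

```text
t 41.8 tcp [ 0.6094 -0.3548  0.3149] yaw -4.83 F [-0.3629  0.2145  0.445 ] w 69.8
[ 0.1079 -0.0008  0.0009] [ 0.2 -0.1 -0.2]
```

step_arm:
  fingers: [0.8,0.8,0.8,0.8,0.8,0,0,0,0,0,0,0]
  xyz:
    - [0.04,0,0.001]
    - [0.08,0,0.001]
    - [0.1,0,0.001]
    - [0.108,0,0.001]
    - [0.108,0,0.001]
    - [0.108,0,0.001]
    - [0.108,0,0.001]
    - [0.108,0,0.001]
    - [0.108,0,0.001]
    - [0.108,0,0.001]
    - [0.108,0,0.001]
    - [0.108,0,0.001]
  rot:
    - [0,0,0]
    - [0,0,0]
    - [0,0,0]
    - [0,0,0]
    - [0,0,0]
    - [0,0,0]
    - [0,0,0]
    - [0,0,0]
    - [0,0,0]
    - [0,0,0]
    - [0,0,0]
    - [0,0,0]

```text
time_s: 43.0
tcp_pos: [0.6097, -0.356, 0.2076]
ee_rot: [0.522, 0.477, -0.52, 0.479]
contact_force: [-1.6, -0.2, 5.7]
width: 0.478
```

```bash
python3 -c "
from h import *
plan((.4785,.1508,.16,-3))"
```

```text
t 43.0 tcp [ 0.6097 -0.356   0.2076] yaw -4.85 F [-1.6021 -0.1712  5.6515] w 41.6
[-0.1168 -0.1731 -0.4939] [-1.9 -0.  -0.2]
```

step_arm:
  fingers: [0,0,0,0,0,0,0,0,0,0,0,0]
  xyz:
    - [-0.02,0,0]
    - [-0.055,0,0]
    - [-0.09,0,0]
    - [-0.112,-0.01,-0.03]
    - [-0.116,-0.025,-0.072]
    - [-0.116,-0.04,-0.115]
    - [-0.116,-0.056,-0.16]
    - [-0.116,-0.072,-0.206]
    - [-0.116,-0.09,-0.252]
    - [-0.116,-0.106,-0.298]
    - [-0.116,-0.122,-0.344]
    - [-0.116,-0.138,-0.388]
  rot:
    - [0,0,0]
    - [0,0,0]
    - [0,0,0]
    - [0,0,0]
    - [0,0,0]
    - [-1,0,0]
    - [-2,0,0]
    - [-2,0,0]
    - [-2,0,0]
    - [-2,0,0]
    - [-2,0,0]
    - [-2,0,0]

```text
time_s: 44.2
tcp_pos: [0.5035, 0.0445, 0.3229]
ee_rot: [0.513, 0.487, -0.511, 0.489]
contact_force: [0.6, -0.3, -1.6]
width: 0.48
```

```bash
python3 -c "
from h import *
plan((.478,.151,.16,-3),(.478,.151,.0476,-3))"
```

```text
t 44.2 tcp [0.5035 0.0445 0.3229] yaw -2.82 F [ 0.5823 -0.2788 -1.565 ] w 41.8
[-0.0012 -0.0307 -0.1051] [ 0.2 -0.  -0.3]
[ 0.1112 -0.0312 -0.1051] [ 0.2 -0.  -0.3]
```

step_arm:
  fingers: [0,0,0,0,0,0,0,0,0,0,0,0]
  xyz:
    - [0,-0.012,-0.04]
    - [0,-0.023,-0.08]
    - [0,-0.03,-0.1]
    - [0,-0.031,-0.105]
    - [0,-0.031,-0.105]
    - [0.02,-0.031,-0.105]
    - [0.055,-0.031,-0.105]
    - [0.09,-0.031,-0.105]
    - [0.105,-0.031,-0.105]
    - [0.11,-0.031,-0.105]
    - [0.112,-0.031,-0.105]
    - [0.112,-0.031,-0.105]
  rot:
    - [0,0,0]
    - [0,0,-0.3]
    - [0,0,-0.3]
    - [0,0,-0.3]
    - [0,0,-0.3]
    - [0,0,-0.3]
    - [0,0,-0.3]
    - [0,0,-0.3]
    - [0,0,-0.3]
    - [0,0,-0.3]
    - [0,0,-0.3]
    - [0,0,-0.3]

```text
time_s: 45.4
tcp_pos: [0.479, 0.1503, 0.212]
ee_rot: [0.513, 0.487, -0.512, 0.487]
contact_force: [0.4, 1.0, -2.4]
width: 0.48
```

```bash
python3 -c "
from h import *
plan((.478,.151,.0476,-3))"
```

```text
t 45.4 tcp [0.479  0.1503 0.212 ] yaw -2.9 F [ 0.4353  1.0385 -2.4323] w 41.7
[ 0.0004 -0.001  -0.0007] [ 0.1 -0.  -0. ]
```

Release, rise and back off toward −y so the cameras can see everything.

step_arm:
  fingers: [0,0,0.8,0.8,0.8,0.8,0.8,0.8,0.8,0.8,0.8,0.8]
  xyz:
    - [0.0015,0,0]
    - [0.0015,0,0]
    - [0.0015,0,0]
    - [0.001,0,0]
    - [0.0,0,0]
    - [-0.02,0,0]
    - [-0.06,0,0]
    - [-0.1,0,0]
    - [-0.13,0,0.03]
    - [-0.14,0,0.06]
    - [-0.14,0,0.07]
    - [-0.14,0,0.07]
  rot:
    - [0,0,0]
    - [0,0,0]
    - [0,0,0]
    - [0,0,0]
    - [0,0,0]
    - [0,0,0]
    - [0,0,0]
    - [0,0,0]
    - [0,0,0]
    - [0,0,0]
    - [0,0,0]
    - [0,0,0]

```text
time_s: 46.6
tcp_pos: [0.4754, 0.0789, 0.3516]
ee_rot: [-0.513, -0.486, 0.514, -0.486]
contact_force: [0.2, 1.2, 0.5]
width: 0.799
```

```bash
python3 -c "
from h import *
s=monitor.sense(); print(s['contact_force'],s['tcp_pos'])
s=monitor.sense(); w=eyes.get_image('wrist')['color'][:,:,::-1]; t=eyes.get_image('scene')['color'][:,:,::-1]
a=cv2.resize(w[0:280,130:430],(400,373),interpolation=cv2.INTER_CUBIC); b=cv2.resize(t[120:320,80:430],None,fx=2,fy=2,interpolation=cv2.INTER_CUBIC)
print(a.shape,b.shape); c=np.zeros((600,800,3),np.uint8); a=cv2.resize(w[60:240,150:420],(300,200)); c[:400,:700]=b; c[400:,:300]=a
t=eyes.get_image('top')['color'][:,:,::-1]; c[400:,300:800]=cv2.resize(t[150:310,110:510],(500,200)); cv2.imwrite('pics/f1.png',c)"
```

```text
[0.2043 1.1826 0.4801] [0.4754 0.0789 0.3516]
(373, 400, 3) (400, 700, 3)
```

View pics/f1.png

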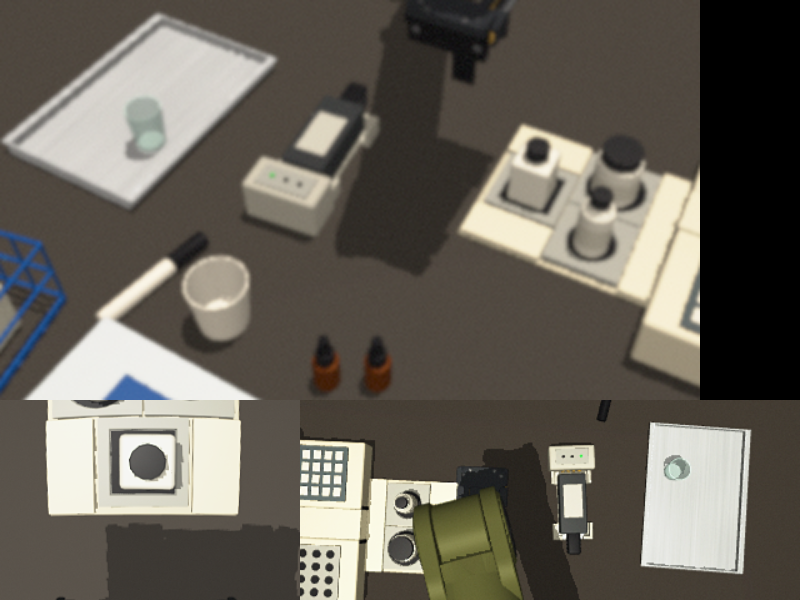

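Each bottle is upright in its own well, the battery is in the charger, and the beaker is unmoved. I'll take one closer look at the wells before handing in.

```bash
python3 -c "
from h import *
s=snap('wrist','f2.png',(150,0,420,220),2.9); print(s['tcp_pos'].tolist(),s['ee_rot'].tolist())"
```

```text
[0.47501213351268384, 0.08176220688039623, 0.35111315235582596] [-0.5119627106275789, -0.4883299560335531, 0.5120881216552599, -0.4870254537770256]
```

View pics/f2.png

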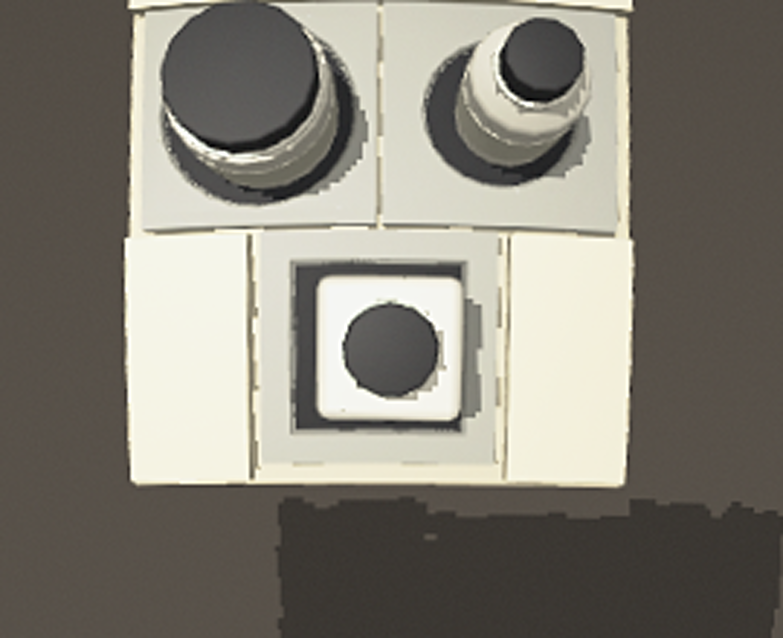

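```bash
python3 - <<'E'
from h import *
pos=np.array([0.475012,0.081762,0.351113]);q=np.array([-0.511963,-0.48833,0.512088,-0.487025])
S=lambda x,y:(150+(x+.5)/2.9-.5,(y+.5)/2.9-.5)
for n,z,p in [("sq cap",.081,(390,350)),("jar cap",.073,(240,77)),("slim cap",.087,(542,59)),("sq body R",.063,(463,350)),("L",.063,(316,350)),("well R",.011,(466,270)),("well L",.011,(292,262)),("well Lb",.011,(292,430)),("well Rb",.011,(465,431))]: print(n,atz(wray(S(*p),pos,q),z)[:2])
E
```

```text
sq cap [0.4804 0.1531]
jar cap [0.4433 0.2326]
slim cap [0.5236 0.2303]
sq body R [0.5012 0.1518]
L [0.4597 0.1538]
well R [0.5077 0.1778]
well L [0.4495 0.1833]
well Lb [0.4462 0.1258]
well Rb [0.5053 0.1226]
```

```bash
python3 -c "
from h import *
print(order.job_done())"
```

```text
the job is handed in; nothing more can be done
None
```

I handed the job in at about 47 s of the 147 s allowed. The three bottles went to the tray and the battery was drawn out straight by its grip. I then took the battery by its case and seated it in the charger, grip at the open end, and put each bottle back in its own well.

**Battery:** triangulated label corners stand 46–49 mm high against 46 mm expected, so it is fully down between the guide walls with its contacts facing the block.

**Bottles:** all three stand upright in their own wells. The square bottle sits about 3 mm off centre, with roughly 5 mm to spare on the near side. The jar and slim bottle came out within about 3 mm of their well centres.

**Surroundings:** the beaker is unmoved and the gripper was clear of everything when I handed in. The force readings I took peaked at about 7 N.

**Where measurements disagreed:**
- Some scene-camera corner readings on the apron, inserts and charger block missed by 2–4 mm, and a few gave poor heights. I used the top and wrist cameras for those places.
- The tray's width read 185–189 mm against 175 mm given. I did not chase that, since the placing did not depend on it.

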